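# Check the tension arm of a bench thread winder against its set clip

## Task

Check the sprung tension arm of the little bench winder. First bring the drag hand on its scale fully back to zero, over the pointer; then push the arm with the fingers on its paddle under the clear guard until its pointer stands at the set clip within one scale division, hold it there for a second, and ease it back to rest without letting it snap, so that the drag hand is left standing at the clip. Do not shift the clip, and leave the other things on the table where they are.

Things in the scene. Friction and masses are not known exactly. Their poses are not given: they have to be found in the camera images.
- winder: bench winder, fixed, position and yaw vary: grey base plate 12 mm thick. Origin on the axis of the upright pivot post (14 mm diameter, up to z 80), at table height. Its frame (mm, also used below): x from the paddle end (robot's right) to the scale end (robot's left), y at right angles, roughly back towards the robot, z up. Plate: x -119 to 156, y -150 to 150.
- guard_edge (a point): middle of the lower entry edge of the flat clear guard with aluminium strips over paddle and pivot: x -103 to 28, y -100 to 100, z 80 to 84, open all round but for posts (12 mm diameter) at (15, -94), (15, 94). It bars the way from straight above: slip shut fingers, tilted 30 to 50 degrees, pointing along +x, in under this edge. Below it a rest stop (8 mm, up to z 34) at (-45, 29).
- scale_zero (a point): middle of the scale's zero line, 112 mm from the pivot: white plate x 91 to 145, y -75 to 75, top z 16, with black lines every 2.5 degrees about the pivot (5 mm at the pointer's tip), a long one every 10. The line of deflection d lies at angle d - 0.325 rad from the winder's x axis.
- motor_head (a point): centre of the top of the grey motor head on a corner of the plate, at the scale end, away from the robot (x 62 to 148, y -145 to -89, up to z 57; a thin spindle on it to z 87). On the corner nearer the robot two fixed wooden bobbins (x 71 to 139, y 113 to 141, up to z 52).
- tension_arm (a joint): deflection of the tension arm about the vertical pivot (rad, 0 to 0.75). 0 at rest, where the spring holds it; grows counter-clockwise seen from above: the paddle goes to the winder's -y, the pointer to +y. Torsion spring 0.5 N m/rad, preload 0.175 N m (2 N at the paddle at rest, 5 N at 0.55 rad); it flies back if let go.
- drag_hand (a joint): drag hand about the same pivot, same zero as the arm (rad, 0 to 0.75). Starts high, left from the last check. Friction (0.05 N m) keeps it where it is left; a pin on the arm pushes it up the scale with the pointer and it stays at the highest reading when the arm returns. It goes down only if pushed, to 0, where it lies right above the resting pointer.
- set_clip (a joint): position of the set clip along the scale, same pivot and zero (rad): the deflection at which the pointer stands exactly at the clip. Varies between 0.28 and 0.48.
- paddle: the arm's paddle, fixed to it: an upright aluminium blade 8 mm thick, 59 to 95 mm from the pivot on the -x side, z 20 to 68, faces square to its motion. At rest it lies at 0.325 rad from the winder's -x axis, on the +y side. Origin 90 mm from the pivot, z 44. Push its +y face towards -y (away from the robot).
- pointer_tip (a point): tip of the arm's thin pointer (3 mm wide, z 24 to 29), 116 mm from the pivot on the scale side, opposite the paddle.
- knob_top (a point): centre of the top of the drag hand's round black knob: upright, 14 mm diameter, z 40 to 80, 85 mm from the pivot on the scale side, free from above. Push it or pinch it to move the hand.
- drag_tip (a point): tip of the dark steel drag hand, 110 mm from the pivot (flat bar 10 mm wide, thin tip 3 mm wide, z 36 to 40, above the pointer).
- clip_nose (a point): inner tip of the set clip's nose, 112.5 mm from the pivot, z 18: small bare steel clip on the scale's outer edge, 10 mm wide, 120 to 146 mm from the pivot, up to z 34; nose 3 mm wide pointing to the pivot, the pointer passes above it. Frame: x away from the pivot, y up the scale. Held by friction.
- bobbin: loose wooden bobbin, 28 mm diameter, 40 mm tall, standing on the base plate's corner at the paddle end, away from the robot; leave alone. Origin: centre of its underside.
- dish: white ceramic dish, 90 mm diameter, 22 mm tall, on the table left of the winder, near side; leave alone. Origin: centre of its underside.
- cup: white ceramic cup, 66 mm diameter, 60 mm tall, left of the winder, far side; leave alone. Origin: centre of its underside.
- brush: paint brush, 170 mm long, lying right of the winder's paddle end; leave alone.
- jar: amber jar with white lid, 56 mm diameter, 65 mm tall, right of the winder, far side; leave alone. Origin: centre of its underside.
- weight: dark steel paperweight 70 x 35 x 30 mm, on the table right of the winder, near side; leave alone. Origin: centre of its underside.
- driver: screwdriver, 170 mm long, lying left of the winder; leave alone.
Mind the look-alikes: they are no part of the job. Several things look just like the weight: the one meant starts farthest to the robot's left.

How it is judged:
By the outcome, as a careful person would: the job done as asked, in the order asked, and still so for the second after the job is handed in, with the robot touching nothing.
It also fails if it takes over 67 s, if anything falls off the work surface, if the arm or the gripper's body presses on something with over 40 N, if the wrist force passes 120 N, or if a joint passes its speed limit or range.

## Robot

A 6-joint arm with a two-finger parallel gripper is mounted at the origin on the work surface. World frame = base frame: x ahead of the robot, y to its left, z up, the work surface at z = 0. Lengths are in mm, angles in rad, forces in N, time in s.
With the tool pointing down it reaches from about 350 to 875 mm from the base axis. Payload 4.2 kg.
Tool frame: the origin (TCP) lies on the mounting face of the last link; the fingertips stand 173 mm ahead of it and the grasp point (between the pads) lies 155 mm ahead of it; z points along the fingers, y is the direction in which the jaws open and shut (so a half turn about z gives the same grasp; the last joint's range is limited). The gripper opens to 85 mm and grips with 20 to 120 N. Pads are 22 mm wide; open, the fingers measure 114 mm over their backs; the gripper's body (76 mm by 85 mm) begins 54 mm behind the grasp point. The pads swing forward as they close: fully open they stand 13 mm farther back than shut.
Start: joints at [1.427, 0.385, 0.008, 0, -1.194, -0.259], TCP at [244.964, 574.972, 404.712] pointing down, gripper open.
Joint ranges: [-3.14, 3.14], [-1.21, 2.06], [-1.07, 1.41], [-3.16, 2.05], [-2.99, -0.16], [-3.1, 3.1]. Speed limits (rad/s): [2.79, 2.79, 3.14, 3.14, 3.14, 3.14].

## Interface

Orientations are given as a unit quaternion [x, y, z, w].
In Python, from bench import arm gives the robot as it stands. The module is installed in compiled form; this text tells all that it offers.
- The arm moves only by the tool play_rows, never from a script. Its argument "moves" is a list of rows, each a list of 3 entries, a list of its own where there are three numbers: the shift along the world's x, y, z in units of 30 cm (1.0 is 30 cm), then the turn about the world's z in units of 30 degrees (1.0 is 30 degrees), then the gripper's target within -1 to 1 (shut at 1, half-way at 0, fully open at -1). In form: [[[x, y, z], turn, jaw], ...]. A call has 1 to 12 rows; each row is the pose to reach, as a shift and turn from the pose measured when the call began; what a row does not reach only later rows make up. A row lasts 1/8 s, in which the tool goes at most 62.5 mm and 10.7 degrees, less where a joint would pass 70% of its speed; a pose out of reach is approached as far as the arm can. A call with a number of a shift or a turn outside -1 to 1 is refused whole. A call with a gripper value outside its range is refused whole. The fingers move at their own pace and stop on an object; the grip force is fixed at half the most. Time passes only in rows, so rows that repeat a pose let the fingers close. It gives the time, the measured TCP pose, the force and the opening at its end, in the units of the state.
- arm.read_state(): the state, without advancing time (a new reading comes with each control period).
- arm.get_image(name): name is "scene" or "top" or "wrist"; returns a dict with "pixels" (400x640x3 uint8, red, green, blue), "vfov" (degrees; the focal length in pixels is half the picture's height over the tangent of half this angle, whatever the lens; pixels are square), "cx", "cy" (the principal point, pixels), "xyz" and "rotation" of the camera in the world. Camera axes: x right, y up, looking along -z (the intrinsics and any distortion apply to the point x, -y, -z); pixel columns grow to the right and rows downward; lengths in mm; the calibration is good to about 2 mm. A picture is of the moment at which its call begins. There is no depth.
- arm.job_done(): hands the job in, once; it reports no verdict.
Trained networks look in a picture, given as the dict that the camera call returned (one of the last four; its "shot" number tells which), for a name from the list of things; names that differ only in an ending like _2 or _b are one class to them, and where a whole thing is asked for, a point or a joint stands for the part that bears it (a point fixed in the world has none). Each returns a list of dicts, best first, with "conf" (0 to 1); they miss things now and then, are a little off and sometimes report something else, mostly with a low value. They report only what shows in the picture. A call takes as long as a camera call. They do not tell look-alikes from the thing itself.
- arm.look_for(name, picture): "centre" ([x, y, z] in mm, in world coordinates, good to about 4 mm: the middle of the surface that is visible of it).
The state is a dict: "clock": time; "joints": joint angles; "joint_vel": joint speeds; "joint_efforts": joint torques, N m; "position": TCP position; "ee_rot": TCP orientation; "contact_force": force on the tool from outside, world axes, zero at the start; "wrist_torque": the same for the moment, N m; "gripper_width": finger opening in mm.
Only numpy, scipy, OpenCV 4.12 (cv2) and the standard library are available. Lean on these libraries where they do the work, as an engineer would, in place of code of your own. Each camera call takes 0.05 s, during which the arm holds its last target.

## Working session

There is one attempt and no reset: what is moved stays moved. The work goes in short steps, Python scripts to look and compute and a tool call to move; the robot and the scene stay as the last step left them, time stands still between calls to the robot, and variables do not carry over. Pictures are saved under pics/ and viewed, and the job is handed in when it is done.

Besides the shell and the picture viewer there is one more tool, called after "Emit:" as name(argument=value, ...), one argument or row to a line, values as JSON. play_rows: Moves the arm, as the interface text tells. Shifts and turns lie within -1 to 1; 1 stands for 30 cm of shift or 30 degrees of turn. Its arguments: {"type":"object","properties":{"moves":{"type":"array"}},"required":["moves"]}

```bash
ls; mkdir -p pics
cat > h.py <<'E'
import numpy as np, cv2
from bench import arm
def shot(name,fn):
    p=arm.get_image(name); cv2.imwrite('pics/'+fn,p['pixels'][:,:,::-1]); return p
def proj(p,X):
    X=np.atleast_2d(X).astype(float); R=np.array(p['rotation']).reshape(3,3)
    c=(X-np.array(p['xyz']))@R; f=200/np.tan(np.radians(p['vfov'])/2)
    return np.c_[p['cx']+f*c[:,0]/-c[:,2], p['cy']-f*c[:,1]/-c[:,2]]
def unproj(p,u,v,z):
    f=200/np.tan(np.radians(p['vfov'])/2);R=np.array(p['rotation']).reshape(3,3)
    d=R@np.array([(u-p['cx'])/f,-(v-p['cy'])/f,-1]);o=np.array(p['xyz']);return o+d*(z-o[2])/d[2]
E
python3 - <<'E'
from h import *
print(arm.read_state())
print([a for a in dir(arm) if a[0]!='_'])
for n in ['scene','top','wrist']:
    p=shot(n,n+'0.png'); print(n,{k:(np.round(v,3).tolist() if k!='pixels' else 0) for k,v in p.items()})
    for t in ['winder','guard_edge','scale_zero','motor_head','paddle','pointer_tip','knob_top','drag_tip','clip_nose','weight','bobbin','brush','jar','cup','dish','driver']:
        print(t,[(np.round(d['centre']).tolist(),round(d['conf'],2)) for d in arm.look_for(t,p)][:4])
E
```

```text
pics
{'clock': 0.0, 'joints': array([ 1.42658283e+00,  3.85545671e-01,  6.61622865e-03, -5.12818217e-04,
       -1.19399057e+00, -2.58578000e-01]), 'joint_vel': array([-0.0002562 ,  0.00102772, -0.00076921,  0.00074892, -0.0025598 ,
        0.00089778]), 'joint_efforts': array([ 7.31533819e-04, -3.92292488e+01,  1.88399380e+01,  4.18634981e+00,
       -4.66360667e-03,  2.24987964e-06]), 'position': array([244.889084  , 574.7955281 , 403.62193487]), 'ee_rot': array([ 9.79768823e-01, -2.00129631e-01, -1.77245340e-04,  1.07372738e-03]), 'contact_force': array([-0.37246884, -0.56695834, -0.03115982]), 'wrist_torque': array([-0.02510131, -0.04178541,  0.00793083]), 'gripper_width': 85.1992725390632}
['IKError', 'get_image', 'job_done', 'look_for', 'read_state']
scene {'pixels': 0, 'vfov': 43.825, 'cx': 315.063, 'cy': 201.698, 'xyz': [1307.077, -225.086, 1002.572], 'rotation': [0.282, 0.213, 0.583, 0.731], 'shot': 1}
winder [([623.0, -63.0, 17.0], 0.63)]
guard_edge [([619.0, -62.0, 15.0], 0.81), ([563.0, 8.0, 45.0], 0.31)]
scale_zero [([622.0, -58.0, 13.0], 0.94)]
motor_head [([622.0, -62.
[... 1309 characters left out ...]
bbin [([694.0, -133.0, 51.0], 0.63), ([567.0, -51.0, 16.0], 0.62), ([606.0, -12.0, 36.0], 0.32)]
brush [([682.0, -250.0, 62.0], 0.34), ([606.0, -16.0, 25.0], 0.17)]
jar [([682.0, -247.0, 64.0], 0.69)]
cup [([699.0, 136.0, 28.0], 0.85), ([566.0, -50.0, 14.0], 0.36)]
dish [([530.0, 158.0, 15.0], 0.67), ([682.0, -250.0, 61.0], 0.35)]
driver [([623.0, 228.0, 25.0], 0.8)]
wrist {'pixels': 0, 'vfov': 58.963, 'cx': 323.239, 'cy': 201.104, 'xyz': [320.543, 542.996, 373.127], 'rotation': [0.09, -0.136, 0.823, -0.544], 'shot': 3}
winder []
guard_edge []
scale_zero []
motor_head []
paddle []
pointer_tip []
knob_top []
drag_tip []
clip_nose []
weight []
bobbin []
brush []
jar []
cup []
dish []
driver []
```

View pics/scene0.png

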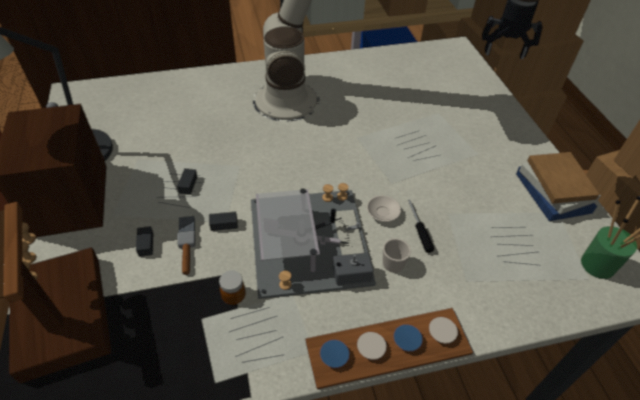

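View pics/top0.png

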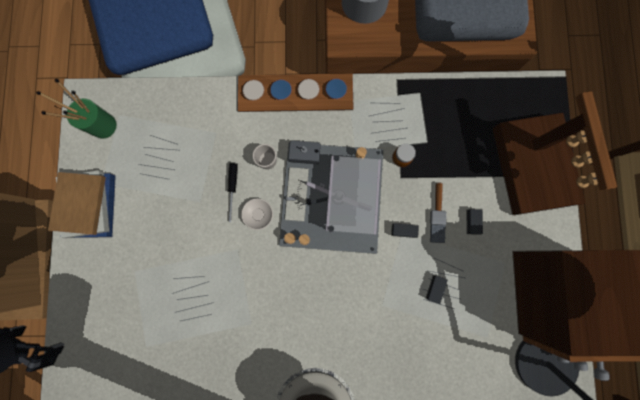

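Emit:
play_rows(
  moves=[
    [[-0.15,0.2,0],0,1],
    [[-0.3,0.4,0],0,1],
    [[-0.45,0.6,0],0,1],
    [[-0.6,0.8,0],0,1],
    [[-0.7,1.0,0],0,1],
    [[-0.7,1.0,0],0,1],
  ],
)

```text
clock: 3.3
position: [33.3, 876.3, 404.6]
ee_rot: [0.98, -0.2, 0.0, -0.0]
contact_force: [-0.4, 1.5, 0.1]
gripper_width: 0.2
```

Emit:
play_rows(
  moves=[
    [[0,0.2,0],0,1],
    [[0,0.4,0],0,1],
    [[0,0.6,0],0,1],
  ],
)

```text
clock: 3.68
position: [29.6, 942.1, 366.4]
ee_rot: [0.98, -0.199, -0.0, -0.011]
contact_force: [-0.5, 0.4, -2.1]
gripper_width: 0.1
```

Emit:
play_rows(
  moves=[
    [[0,1.0,0],0,1],
    [[0,1.0,0],0,1],
    [[0,1.0,0],0,1],
    [[0,1.0,0],0,1],
  ],
)

```text
clock: 4.18
position: [24.4, 961.9, 325.0]
ee_rot: [0.979, -0.199, -0.003, -0.033]
contact_force: [-0.3, 0.2, -0.0]
gripper_width: -0.1
```

Run:
```python
from h import *
from scipy.spatial.transform import Rotation as Ro
s=arm.read_state();print(s['joints'],s['position'],Ro.from_quat(s['ee_rot']).as_matrix())
```

```text
[ 1.71443286  1.20624199  1.40771483  0.01639689 -1.70812396 -0.54214511] [ 24.36211108 961.87737557 324.95191916] [[ 0.92063072 -0.39037345  0.00690269]
 [-0.38995602 -0.91848386  0.06573964]
 [-0.019323   -0.06321368 -0.99781293]]
```

Emit:
play_rows(
  moves=[
    [[0,1.0,1.0],0,1],
    [[0,1.0,1.0],0,1],
    [[0,1.0,1.0],0,1],
    [[0,1.0,1.0],0,1],
    [[0,1.0,1.0],0,1],
    [[0,1.0,1.0],0,1],
  ],
)

```text
clock: 4.92
position: [18.0, 927.3, 434.8]
ee_rot: [0.978, -0.199, -0.006, -0.054]
contact_force: [-0.6, 0.0, -0.6]
gripper_width: 0.2
```

```bash
cat >> h.py <<'E'
from scipy.spatial.transform import Rotation as Ro
def st():
    s=arm.read_state();print(round(s['clock'],2),np.round(s['joints'],3),np.round(s['position'],1),'zaxis',np.round(Ro.from_quat(s['ee_rot']).as_matrix()[:,2],3),'F',np.round(s['contact_force'],1));return s
E
python3 -c "
from h import *
st()"
```

```text
4.92 [ 1.728  1.089  1.408  0.027 -1.784 -0.551] [ 18.  927.3 434.8] zaxis [ 0.01   0.108 -0.994] F [-0.6  0.  -0.6]
```

Emit:
play_rows(
  moves=[
    [[0,1.0,0.5],0,1],
    [[0,1.0,0.5],0,1],
  ],
)

```text
clock: 5.18
position: [15.3, 929.1, 444.0]
ee_rot: [0.977, -0.199, -0.009, -0.075]
contact_force: [0.5, -0.5, -0.8]
gripper_width: 0.1
```

Emit:
play_rows(
  moves=[
    [[0,1.0,0.5],0,1],
  ],
)

```text
clock: 5.3
position: [14.1, 932.3, 449.2]
ee_rot: [0.975, -0.198, -0.011, -0.096]
contact_force: [0.4, 0.3, -0.0]
gripper_width: 0.1
```

Emit:
play_rows(
  moves=[
    [[0,1.0,0.5],0,1],
  ],
)

```text
clock: 5.42
position: [12.9, 935.5, 454.8]
ee_rot: [0.973, -0.198, -0.014, -0.116]
contact_force: [0.3, 0.2, 0.2]
gripper_width: -0.5
```

```bash
python3 -c "
from h import *
st()"
```

```text
5.42 [ 1.736  1.075  1.407  0.057 -1.675 -0.554] [ 12.9 935.5 454.8] zaxis [ 0.019  0.232 -0.973] F [0.3 0.2 0.2]
```

Emit:
play_rows(
  moves=[
    [[0,0,0],0.35,1],
    [[0,0,0],0.7,1],
    [[0,0,0],1.0,1],
    [[0,0.0,0.0],1.0,1],
  ],
)

```text
clock: 5.92
position: [13.2, 931.6, 453.7]
ee_rot: [0.991, 0.06, -0.043, -0.111]
contact_force: [0.0, -0.2, 0.6]
gripper_width: 0.0
```

Emit:
play_rows(
  moves=[
    [[0,1.0,0.5],0,1],
  ],
)

```text
clock: 6.05
position: [11.2, 935.4, 457.7]
ee_rot: [0.989, 0.057, -0.041, -0.131]
contact_force: [-0.5, 0.6, -0.1]
gripper_width: -0.1
```

Emit:
play_rows(
  moves=[
    [[0,1.0,0.5],0,1],
  ],
)

```text
clock: 6.18
position: [9.2, 938.9, 462.8]
ee_rot: [0.986, 0.054, -0.039, -0.151]
contact_force: [-0.5, -0.3, -0.0]
gripper_width: -0.2
```

Emit:
play_rows(
  moves=[
    [[0,1.0,0.5],0,1],
  ],
)

```text
clock: 6.3
position: [7.5, 942.8, 467.2]
ee_rot: [0.983, 0.051, -0.036, -0.172]
contact_force: [1.0, -0.9, -0.0]
gripper_width: 0.2
```

Emit:
play_rows(
  moves=[
    [[0,1.0,0.5],0,1],
  ],
)

```text
clock: 6.42
position: [5.8, 946.8, 471.3]
ee_rot: [0.98, 0.048, -0.034, -0.192]
contact_force: [0.3, -0.1, -0.2]
gripper_width: -0.1
```

```bash
python3 -c "
from h import *
s=st();print(Ro.from_quat(s['ee_rot']).as_matrix())"
```

```text
6.42 [ 1.731  1.049  1.407 -0.024 -1.536 -0.065] [  5.8 946.8 471.3] zaxis [-0.085  0.374 -0.924] F [ 0.3 -0.1 -0.2]
[[ 0.99301671  0.08179012 -0.08501881]
 [ 0.10787161 -0.92127781  0.37364544]
 [-0.04776544 -0.38020728 -0.92366709]]
```

Emit:
play_rows(
  moves=[
    [[0,1.0,0.6],0,1],
  ],
)

```text
clock: 6.55
position: [4.1, 949.2, 478.3]
ee_rot: [0.976, 0.046, -0.032, -0.212]
contact_force: [-0.8, -1.0, -0.0]
gripper_width: -0.0
```

Emit:
play_rows(
  moves=[
    [[0,1.0,0.6],0,1],
  ],
)

```text
clock: 6.68
position: [2.7, 951.3, 486.7]
ee_rot: [0.971, 0.044, -0.03, -0.233]
contact_force: [0.9, 0.2, -0.3]
gripper_width: -0.2
```

Emit:
play_rows(
  moves=[
    [[0,1.0,0.6],0,1],
  ],
)

```text
clock: 6.8
position: [1.3, 953.8, 494.1]
ee_rot: [0.966, 0.043, -0.028, -0.254]
contact_force: [0.1, 0.2, -0.4]
gripper_width: -0.4
```

Emit:
play_rows(
  moves=[
    [[0,1.0,0.6],0,1],
  ],
)

```text
clock: 6.92
position: [0.0, 956.6, 500.8]
ee_rot: [0.96, 0.041, -0.026, -0.274]
contact_force: [0.1, 1.0, 0.3]
gripper_width: 0.1
```

Emit:
play_rows(
  moves=[
    [[0,1.0,0.6],0,1],
  ],
)

```text
clock: 7.05
position: [-1.3, 959.6, 507.0]
ee_rot: [0.955, 0.039, -0.024, -0.295]
contact_force: [-1.2, -0.3, -0.4]
gripper_width: -0.0
```

Emit:
play_rows(
  moves=[
    [[0,1.0,0.6],0,1],
  ],
)

```text
clock: 7.18
position: [-2.6, 962.7, 512.8]
ee_rot: [0.948, 0.037, -0.022, -0.315]
contact_force: [-0.3, -0.1, -0.6]
gripper_width: 0.2
```

Emit:
play_rows(
  moves=[
    [[0,1.0,0.6],0,1],
  ],
)

```text
clock: 7.3
position: [-3.9, 966.0, 518.2]
ee_rot: [0.941, 0.036, -0.02, -0.335]
contact_force: [-0.0, -0.3, 0.2]
gripper_width: 0.2
```

Emit:
play_rows(
  moves=[
    [[0,1.0,0.6],0,1],
  ],
)

```text
clock: 7.42
position: [-5.1, 969.3, 523.3]
ee_rot: [0.934, 0.034, -0.018, -0.354]
contact_force: [-0.7, -0.5, -0.3]
gripper_width: 0.2
```

```bash
python3 -c "
from h import *
s=st();print(Ro.from_quat(s['ee_rot']).as_matrix())"
```

```text
7.42 [ 1.749  1.03   1.407  0.065 -1.225 -0.105] [ -5.1 969.3 523.3] zaxis [-0.057  0.661 -0.748] F [-0.7 -0.5 -0.3]
[[ 0.99707877  0.05036349 -0.0574234 ]
 [ 0.07577863 -0.74644352  0.66112002]
 [-0.00956701 -0.6635402  -0.74807946]]
```

Run:
```python
import cv2
a=cv2.imread('pics/top0.png')[125:270,215:425]; cv2.imwrite('pics/top0z.png',cv2.resize(a,None,fx=3.8,fy=3.8,interpolation=cv2.INTER_CUBIC))
a=cv2.imread('pics/scene0.png')[170:310,240:440]; cv2.imwrite('pics/scene0z.png',cv2.resize(a,None,fx=4,fy=4,interpolation=cv2.INTER_CUBIC))
```

```text
(no output)
```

View pics/top0z.png

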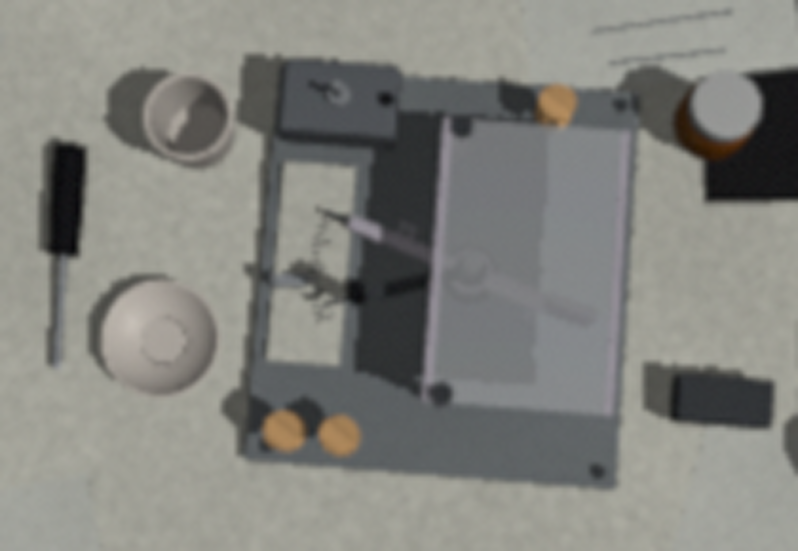

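View pics/scene0z.png

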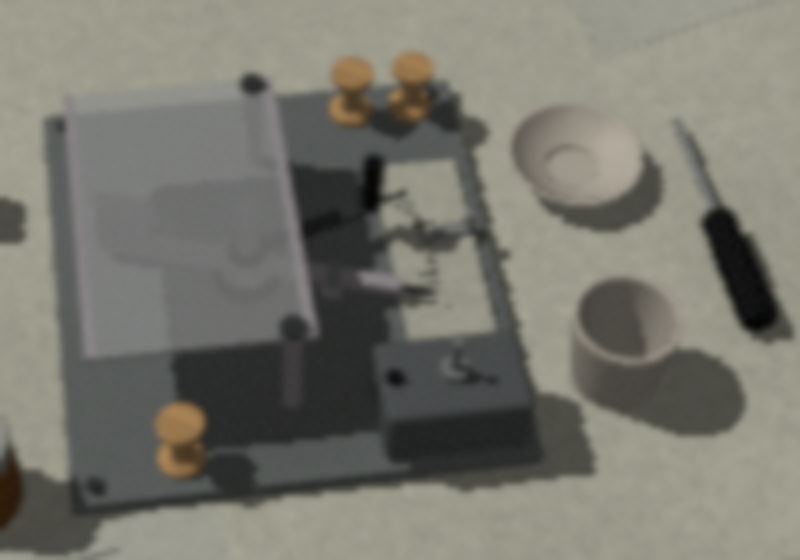

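```bash
sed -i "s/R=np.array(p\['rotation'\]).reshape(3,3)/R=Ro.from_quat(p['rotation']).as_matrix()/g" h.py
cat >> h.py <<'E'
class P(dict): pass
def cam(vfov,cx,cy,xyz,rot): return dict(vfov=vfov,cx=cx,cy=cy,xyz=xyz,rotation=rot)
TOP=cam(56.403,316.662,206.695,[422.102,-25.467,1058.66],[-0.047,0.037,0.71,-0.702])
SCN=cam(43.825,315.063,201.698,[1307.077,-225.086,1002.572],[0.282,0.213,0.583,0.731])
E
python3 - <<'E'
from h import *
def z(u,v,h): return np.round(unproj(TOP,215+u/3.8,125+v/3.8,h)[:2],1)
print('NL',z(243,458,12),'NR',z(612,487,12),'FR',z(636,92,12))
print('pivot',z(470,272,80),'ptr',z(318,208,27),'knob',z(357,290,80),'clip outer',z(272,278,34))
E
```

```text
NL [439.1  95.3] NR [ 415.1 -175. ] FR [ 711.1 -201.7]
pivot [565.3 -70.8] ptr [622.3  38.3] knob [553.6   8.1] clip outer [569.4  71.7]
```

```bash
cat >> h.py <<'E'
R0=Ro.from_quat([9.79768823e-01,-2.00129631e-01,-1.77245340e-04,1.07372738e-03])
CR=R0.inv()*Ro.from_quat([0.09,-0.136,0.823,-0.544]); CT=R0.inv().apply(np.array([320.543,542.996,373.127])-[244.889,574.796,403.62])
def wcam(pos,R): return dict(vfov=58.963,cx=323.239,cy=201.104,xyz=np.array(pos)+R.apply(CT),rotation=(R*CR).as_quat())
psi=np.radians(84.9);O=np.array([574,-71,0.])
def W(x,y,z): return O+[x*np.cos(psi)-y*np.sin(psi),x*np.sin(psi)+y*np.cos(psi),z]
def pol(r,d,z,base=0): a=d-0.325; return W(r*np.cos(a),r*np.sin(a),z)
E
python3 - <<'E'
from h import *
s=st(); R=Ro.from_quat(s['ee_rot'])
print('CT',CT,CR.as_matrix().round(3)[:, 2])
for turn in (-95,-100,-60):
  Rt=Ro.from_euler('z',turn,degrees=True)*R
  for pos in ([330,60,380],[330,60,300],[400,60,300]):
    c=wcam(pos,Rt)
    print(turn,pos,np.round(c['xyz']),'tip',np.round(np.array(pos)+Rt.apply([0,0,173])),[np.round(proj(c,q)[0]).tolist() for q in (pol(116,0,27),pol(85,.66,80),pol(112,.44,18),pol(0,0,80))])
E
```

```text
7.42 [ 1.749  1.03   1.407  0.065 -1.225 -0.105] [ -5.1 969.3 523.3] zaxis [-0.057  0.661 -0.748] F [-0.7 -0.5 -0.3]
CT [82.06206213 -0.48225386 30.49878941] [ 0.322  0.002 -0.947]
-95 [330, 60, 380] [350. -22. 357.] tip [445.  60. 251.] [[338.0, 131.0], [358.0, 118.0], [377.0, 139.0], [341.0, 24.0]]
-95 [330, 60, 300] [350. -22. 277.] tip [445.  60. 171.] [[289.0, 140.0], [297.0, 126.0], [331.0, 150.0], [273.0, 13.0]]
-95 [400, 60, 300] [420. -22. 277.] tip [515.  60. 171.] [[342.0, 147.0], [371.0, 134.0], [394.0, 159.0], [347.0, -2.0]]
-100 [330, 60, 380] [342. -23. 357.] tip [444.  50. 251.] [[337.0, 152.0], [354.0, 138.0], [376.0, 158.0], [332.0, 51.0]]
-100 [330, 60, 300] [342. -23. 277.] tip [444.  50. 171.] [[289.0, 164.0], [295.0, 151.0], [331.0, 171.0], [266.0, 45.0]]
-100 [400, 60, 300] [412. -23. 277.] tip [514.  50. 171.] [[341.0, 168.0], [366.0, 153.0], [392.0, 176.0], [334.0, 27.0]]
-60 [330, 60, 380] [393.   4. 357.] tip [424. 126. 251.] [[394.0, -40.0], [437.0, -47.0], [433.0, -4.0], [499.0, -218.0]]
-60 [330, 60, 300] [393.   4. 277.] tip [424. 126. 171.] [[339.0, -64.0], [374.0, -83.0], [385.0, -21.0], [440.0, -327.0]]
-60 [400, 60, 300] [463.   4. 277.] tip [494. 126. 171.] [[402.0, -18.0], [470.0, -20.0], [455.0, 30.0], [580.0, -286.0]]
```

Emit:
play_rows(
  moves=[
    [[0.08,-0.2,0],-0.1,1],
    [[0.18,-0.4,0],-0.3,1],
    [[0.28,-0.6,0],-0.6,1],
    [[0.38,-0.8,0],-0.8,1],
    [[0.5,-1.0,0],-1,1],
    [[0.5,-1.0,0],-1,1],
  ],
)

```text
clock: 8.18
position: [129.0, 698.1, 524.1]
ee_rot: [0.911, -0.209, 0.074, -0.348]
contact_force: [0.6, 1.2, 1.0]
gripper_width: -0.1
```

Emit:
play_rows(
  moves=[
    [[0.08,-0.2,-0.05],-0.3,1],
    [[0.16,-0.4,-0.1],-0.6,1],
    [[0.24,-0.6,-0.2],-0.9,1],
    [[0.32,-0.8,-0.3],-1,1],
    [[0.45,-1.0,-0.3],-1,1],
  ],
)

```text
clock: 8.8
position: [246.6, 425.4, 437.1]
ee_rot: [0.826, -0.437, 0.161, -0.316]
contact_force: [1.6, 0.5, 0.9]
gripper_width: 0.0
```

```bash
python3 -c "
from h import *
s=st();print(Ro.from_quat(s['ee_rot']).as_matrix())"
```

```text
8.8 [ 1.261  0.021 -0.772  1.217 -0.441 -1.713] [246.6 425.4 437.1] zaxis [ 0.543  0.382 -0.748] F [1.6 0.5 0.9]
[[ 0.5659185  -0.62044421  0.54294129]
 [-0.82440282 -0.41801293  0.38160867]
 [-0.00981041 -0.66356174 -0.7480572 ]]
```

Emit:
play_rows(
  moves=[
    [[0.1,-0.2,-0.1],-0.3,1],
    [[0.2,-0.4,-0.2],-0.6,1],
    [[0.3,-0.6,-0.3],-0.9,1],
    [[0.4,-0.8,-0.4],-1,1],
    [[0.5,-1.0,-0.45],-1,1],
    [[0.5,-1.0,-0.45],-1,1],
  ],
)

```text
clock: 9.55
position: [392.6, 158.5, 359.7]
ee_rot: [0.683, -0.649, 0.237, -0.237]
contact_force: [-0.7, 0.7, -0.5]
gripper_width: -0.1
```

Emit:
play_rows(
  moves=[
    [[0,-0.1,0],-0.15,1],
    [[0,-0.2,0],-0.33,1],
    [[0,-0.2,0],-0.33,1],
    [[0,-0.2,0],-0.33,1],
  ],
)

```text
clock: 10.05
position: [392.5, 99.0, 360.2]
ee_rot: [-0.625, 0.705, -0.257, 0.216]
contact_force: [0.2, -0.6, 0.3]
gripper_width: -0.5
```

Run:
```python
from h import *
s=st();print(Ro.from_quat(s['ee_rot']).as_matrix())
p=shot('wrist','w1.png');print(p['xyz'],p['rotation'],wcam(s['position'],Ro.from_quat(s['ee_rot'])))
import pickle;pickle.dump({k:v for k,v in p.items()},open('w1.pkl','wb'))
for t in ['knob_top','clip_nose','drag_tip','pointer_tip']: print(t,[(np.round(d['centre']).tolist(),round(d['conf'],2)) for d in arm.look_for(t,p)][:3])
```

```text
10.05 [ 0.174 -0.052 -1.037  1.917 -0.213 -2.15 ] [392.5  99.  360.2] zaxis [ 0.626 -0.092 -0.774] F [ 0.2 -0.6  0.3]
[[-0.12531264 -0.76974773  0.62592745]
 [-0.99197891  0.08667445 -0.09200752]
 [ 0.01657067 -0.63243653 -0.77443492]]
[401.13503413  14.70275797 336.94090151] [-0.33911472 -0.12412891  0.93251855  0.00154078] {'vfov': 58.963, 'cx': 323.239, 'cy': 201.104, 'xyz': array([401.6305014 ,  14.72702063, 338.27724947]), 'rotation': array([ 3.40193507e-01,  1.24735519e-01, -9.32045577e-01, -6.85672499e-04])}
knob_top [([557.0, -1.0, 42.0], 0.74), ([602.0, -18.0, 32.0], 0.73), ([684.0, 134.0, 40.0], 0.49)]
clip_nose [([569.0, 61.0, 18.0], 0.9), ([599.0, -22.0, 27.0], 0.48), ([531.0, 159.0, 11.0], 0.28)]
drag_tip [([556.0, 2.0, 42.0], 0.6)]
pointer_tip [([601.0, -22.0, 30.0], 0.61)]
```

View pics/w1.png

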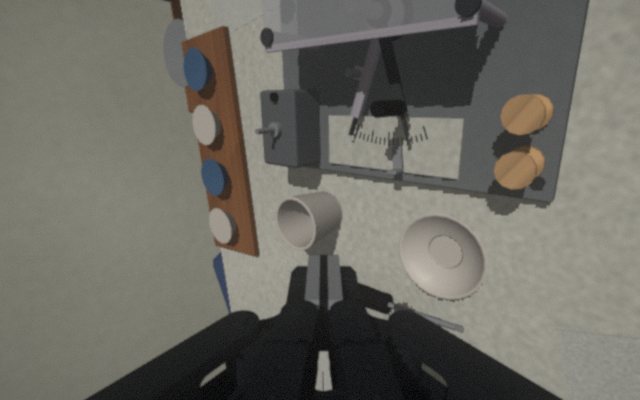

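```bash
cat > kin.py <<'E'
import numpy as np
from scipy.spatial.transform import Rotation as Ro
from scipy.optimize import least_squares
D=[([1.42658,.385546,.006616,-.000513,-1.19399,-.258578],[244.889,574.796,403.62],[0,0,-1]),
([1.71443286,1.20624199,1.40771483,.01639689,-1.70812396,-.54214511],[24.362,961.877,324.952],[.0069,.06574,-.9978]),
([1.728,1.089,1.408,.027,-1.784,-.551],[18,927.3,434.8],[.01,.108,-.994]),
([1.736,1.075,1.407,.057,-1.675,-.554],[12.9,935.5,454.8],[.019,.232,-.973]),
([1.731,1.049,1.407,-.024,-1.536,-.065],[5.8,946.8,471.3],[-.085,.374,-.924]),
([1.749,1.03,1.407,.065,-1.225,-.105],[-5.1,969.3,523.3],[-.057,.661,-.748]),
([1.261,.021,-.772,1.217,-.441,-1.713],[246.6,425.4,437.1],[.543,.382,-.748]),
([.174,-.052,-1.037,1.917,-.213,-2.15],[392.5,99,360.2],[.626,-.092,-.774])]
rx=lambda a:Ro.from_euler('x',a).as_matrix();ry=lambda a:Ro.from_euler('y',a).as_matrix();rz=lambda a:Ro.from_euler('z',a).as_matrix()
def chain(q):
    A=rz(q[0]);B=A@ry(q[1]);C=B@ry(-q[2]);E=C@rx(S4*q[3]);F=E@ry(-q[4]);G=F@rx(S6*q[5]);return A,B,C,E,F,G
S4,S6=1,1
def fit():
    M=[];y=[]
    for q,p,z in D:
        A,B,C,E,F,G=chain(q)
        M.append(np.c_[A[:,[0,2]],B[:,[2]],C[:,[0,2]],F[:,[0,2]]]);y.append(p)
    M=np.vstack(M);y=np.hstack(y);x,r,_,_=np.linalg.lstsq(M,y,rcond=1e-6);return x,(M@x-y).reshape(-1,3)
E
python3 - <<'E'
import kin;from kin import *
for s in (1,-1):
    kin.S4=s
    print(s,[np.round(chain(q)[4][:,0]-z,3).tolist() for q,p,z in D])
    x,e=fit();print(x.round(1),e.round(1).tolist())
E
```

```text
1 [[0.0, -0.002, 0.0], [-0.032, -0.005, -0.0], [-0.053, -0.008, -0.0], [-0.112, -0.019, 0.0], [0.048, 0.008, 0.0], [-0.12, -0.022, -0.0], [-0.763, 0.244, -0.0], [-0.069, 0.392, -0.001]]
[ 346.7  379.5  313.3  220.  -123.4   52.8   46. ] [[-148.7, 87.4, 17.2], [-158.3, -42.6, 39.6], [-164.2, -15.7, -6.0], [-168.6, -21.5, -12.2], [-153.0, -28.2, -5.3], [-162.8, -49.8, -25.4], [-85.7, 18.4, -31.1], [-19.1, -65.7, 23.1]]
-1 [[-0.001, -0.002, 0.0], [0.0, -0.0, -0.0], [-0.0, 0.0, -0.0], [-0.0, -0.0, 0.0], [0.0, -0.0, 0.0], [0.0, 0.0, -0.0], [-0.0, -0.0, -0.0], [-0.0, 0.0, -0.001]]
[ 78.2 307.3 512.9 312.6  27.2 258.5  41.5] [[-157.0, 31.4, 29.9], [-151.3, -54.5, -0.8], [-150.3, -47.6, -18.5], [-148.6, -30.8, -17.9], [-162.4, -16.5, 3.8], [-157.6, 18.0, 22.5], [-33.3, 16.9, -17.6], [-0.6, -43.5, -1.4]]
```

```bash
sed -i 's/M.append(np.c_\[/M.append(np.c_[np.eye(3)[:,:2],/' kin.py; sed -i 's/^S4,S6=1,1/S4,S6=-1,1/' kin.py
python3 - <<'E'
from kin import *
x,e=fit();print(x.round(1),e.round(1).tolist())
E
```

```text
[ 154.7   20.8  153.9  393.5  416.2  268.4 -122.6  147.5   84.1] [[-4.3, 38.0, 14.8], [0.7, -26.6, 8.9], [-2.3, -1.9, -18.3], [-2.2, 3.0, -16.1], [-5.0, 4.6, 4.9], [-4.4, 3.4, 14.6], [13.9, -33.6, -22.0], [3.6, 13.0, 13.1]]
```

Run:
```python
from kin import *
import itertools
def f(cols):
    M=[];y=[]
    for q,p,z in D:
        A,B,C,E,F,G=chain(q);d={'W':np.eye(3),'A':A,'B':B,'C':C,'E':E,'F':F,'G':G}
        M.append(np.c_[tuple(d[c[0]][:,'xyz'.index(c[1])] for c in cols)]);y.append(p)
    M=np.vstack(M);y=np.hstack(y);x=np.linalg.lstsq(M,y,rcond=1e-4)[0];return x,np.abs(M@x-y).max()
for cols in (['Wx','Ax','Az','Bx','Bz','Cx','Cz','Fx'],['Wx','Wy','Ax','Ay','Az','Bx','Bz','Cx','Cz','Ez','Fx','Fz'],['Ax','Az','Bx','Bz','Cx','Cz','Fx'],['Ax','Ay','Az','Bx','Bz','Cx','Cz','Ez','Fx','Fz']):
    x,e=f(cols);print(dict(zip(cols,x.round(1))),e)
```

```text
{'Wx': np.float64(149.3), 'Ax': np.float64(175.5), 'Az': np.float64(371.8), 'Bx': np.float64(37.0), 'Bz': np.float64(422.9), 'Cx': np.float64(341.8), 'Cz': np.float64(-157.7), 'Fx': np.float64(54.1)} 72.40957360501761
{'Wx': np.float64(111.1), 'Wy': np.float64(30.3), 'Ax': np.float64(332.9), 'Ay': np.float64(-44.0), 'Az': np.float64(297.9), 'Bx': np.float64(-125.1), 'Bz': np.float64(386.8), 'Cx': np.float64(131.8), 'Cz': np.float64(-63.8), 'Ez': np.float64(-12.0), 'Fx': np.float64(161.1), 'Fz': np.float64(117.2)} 26.631183161089325
{'Ax': np.float64(121.5), 'Az': np.float64(270.0), 'Bx': np.float64(-13.3), 'Bz': np.float64(517.2), 'Cx': np.float64(321.9), 'Cz': np.float64(20.2), 'Fx': np.float64(215.9)} 160.89229526033625
{'Ax': np.float64(575.2), 'Ay': np.float64(-153.4), 'Az': np.float64(265.8), 'Bx': np.float64(-227.9), 'Bz': np.float64(303.2), 'Cx': np.float64(-40.5), 'Cz': np.float64(-26.5), 'Ez': np.float64(-1.7), 'Fx': np.float64(194.5), 'Fz': np.float64(182.0)} 59.86772674250558
```

Run:
```python
from kin import *
for q,p,z in D[:6]:
    r=np.hypot(p[0]-161,p[1]); print(np.round(q,3),round(r,1),p[2],'pitch fore',round(q[1]-q[2],3),'tool',round(q[1]-q[2]-q[4],3))
def f(cols,idx,wx):
    M=[];y=[]
    for i in idx:
        q,p,z=D[i]
        A,B,C,E,F,G=chain(q);d={'W':np.eye(3),'A':A,'B':B,'C':C,'E':E,'F':F,'G':G}
        M.append(np.c_[tuple(d[c[0]][:,'xyz'.index(c[1])] for c in cols)]);y.append(np.array(p)-[wx,0,0])
    M=np.vstack(M);y=np.hstack(y);x=np.linalg.lstsq(M,y,rcond=1e-6)[0];return x,(M@x-y).reshape(-1,3)
for idx in (range(6),range(8)):
    x,e=f(['Ax','Az','Bz','Cx','Cz','Fx'],idx,161);print(x.round(1),e.round(1).tolist())
```

```text
[ 1.427e+00  3.860e-01  7.000e-03 -1.000e-03 -1.194e+00 -2.590e-01] 580.9 403.62 pitch fore 0.379 tool 1.573
[ 1.714  1.206  1.408  0.016 -1.708 -0.542] 971.5 324.952 pitch fore -0.201 tool 1.507
[ 1.728  1.089  1.408  0.027 -1.784 -0.551] 938.3 434.8 pitch fore -0.319 tool 1.465
[ 1.736  1.075  1.407  0.057 -1.675 -0.554] 947.2 454.8 pitch fore -0.332 tool 1.343
[ 1.731  1.049  1.407 -0.024 -1.536 -0.065] 959.4 471.3 pitch fore -0.358 tool 1.178
[ 1.749  1.03   1.407  0.065 -1.225 -0.105] 983.4 523.3 pitch fore -0.377 tool 0.848
[-16.3 211.1 574.7 436.2 -62.4 120.3] [[-0.3, 0.9, 0.4], [-0.0, -3.5, -2.8], [-0.9, 1.0, 0.6], [-1.2, 1.6, -4.1], [-0.5, -1.3, 9.6], [-1.1, 0.7, -3.7]]
[ 237.5  344.9  414.8  307.9 -161.6   40.6] [[5.2, 38.5, 20.9], [-0.4, -10.0, 30.6], [-5.1, 13.6, 5.0], [-6.7, 7.2, -4.5], [1.5, -1.5, -0.7], [-2.6, -18.4, -32.2], [42.3, -79.3, -40.7], [41.6, -59.2, 21.5]]
```

Run:
```python
import cv2
a=cv2.imread('pics/w1.png')[80:200,310:480]; cv2.imwrite('pics/w1z.png',cv2.resize(a,None,fx=4.7,fy=4.7,interpolation=cv2.INTER_CUBIC))
```

```text
(no output)
```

View pics/w1z.png

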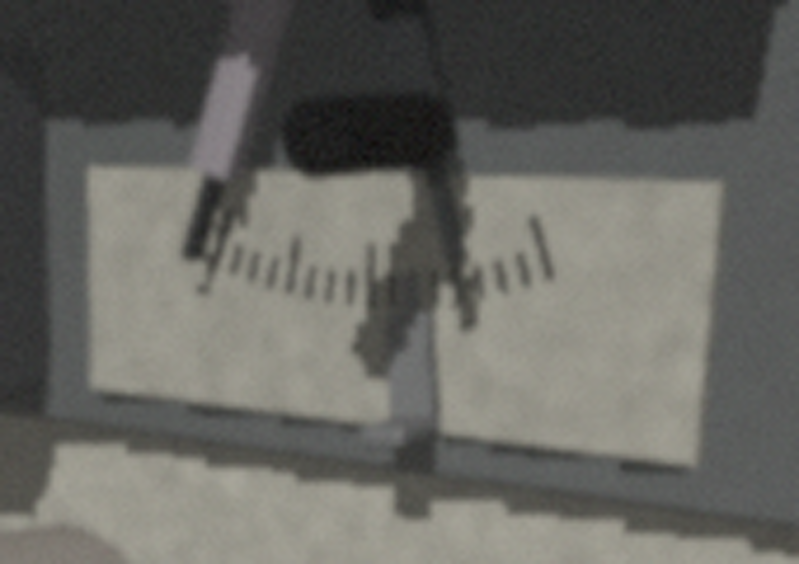

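Run:
```python
from h import *
import pickle
from scipy.optimize import least_squares
p=pickle.load(open('w1.pkl','rb'))
L=np.array([[91,-75,16],[91,75,16],[145,75,16],[145,-75,16]],float); U=np.array([[88,168],[722,180],[695,465],[90,390]])/4.7+[310,80]
def tr(x,L): c,s=np.cos(x[2]),np.sin(x[2]); return np.c_[x[0]+c*L[:,0]-s*L[:,1],x[1]+s*L[:,0]+c*L[:,1],L[:,2]]
f=lambda x:(proj(p,tr(x,L))-U).ravel()
r=least_squares(f,[574,-71,1.48]);print(r.x,np.degrees(r.x[2]),r.fun.round(1))
x=r.x
def zz(X): return ((proj(p,tr(x,np.atleast_2d(X)))-[310,80])*4.7).round(0).tolist()
P=lambda r,d,z:[r*np.cos(d-.325),r*np.sin(d-.325),z]
for deg in (0,10,20,25,30,40): print(deg,zz(P(112,np.radians(deg),16)))
for d in (.40,.42,.44,.46): print('clip',d,'nose',zz(P(112.5,d,18)),'outer top',zz(P(146,d,34)))
for d in (.6,.64,.68): print('drag',d,'tip',zz(P(110,d,40)),'knobtop',zz(P(85,d,80)),'kb',zz(P(85,d,40)))
print('ptr tip0',zz(P(116,0,27)))
```

```text
[574.58507206 -70.59045726   1.48570788] 85.12479126776876 [-0.4 -0.1 -0.   0.   0.3  0.1 -0.   0. ]
0 [[222.0, 238.0]]
10 [[293.0, 263.0]]
20 [[371.0, 273.0]]
25 [[412.0, 273.0]]
30 [[454.0, 268.0]]
40 [[542.0, 245.0]]
clip 0.4 nose [[390.0, 277.0]] outer top [[358.0, 446.0]]
clip 0.42 nose [[400.0, 276.0]] outer top [[371.0, 446.0]]
clip 0.44 nose [[409.0, 276.0]] outer top [[383.0, 447.0]]
clip 0.46 nose [[419.0, 275.0]] outer top [[396.0, 447.0]]
drag 0.6 tip [[435.0, 262.0]] knobtop [[298.0, 142.0]] kb [[408.0, 133.0]]
drag 0.64 tip [[456.0, 256.0]] knobtop [[315.0, 136.0]] kb [[424.0, 128.0]]
drag 0.68 tip [[476.0, 249.0]] knobtop [[331.0, 129.0]] kb [[440.0, 122.0]]
ptr tip0 [[190.0, 259.0]]
```

Emit:
play_rows(
  moves=[
    [[0.04,-0.07,0],0.3,1],
    [[0.08,-0.15,0],0.6,1],
    [[0.13,-0.2,0],0.9,1],
    [[0.13,-0.2,0],1,1],
  ],
)

```text
clock: 10.8
position: [399.8, 169.7, 362.3]
ee_rot: [0.76, -0.555, 0.263, -0.212]
contact_force: [0.2, -0.4, 1.0]
gripper_width: -0.0
```

Emit:
play_rows(
  moves=[
    [[0.04,-0.07,0],0.3,1],
    [[0.08,-0.15,0],0.6,1],
    [[0.13,-0.2,0],0.9,1],
    [[0.13,-0.2,0],1,1],
  ],
)

```text
clock: 11.3
position: [383.0, 241.0, 364.4]
ee_rot: [0.858, -0.384, 0.274, -0.202]
contact_force: [-0.4, 0.8, -0.0]
gripper_width: 0.3
```

Emit:
play_rows(
  moves=[
    [[0.04,-0.07,0],0.3,1],
    [[0.08,-0.15,0],0.6,1],
    [[0.13,-0.2,0],0.9,1],
    [[0.13,-0.2,0],1,1],
    [[0.13,-0.2,0],1,1],
  ],
)

```text
clock: 11.92
position: [327.4, 320.1, 366.5]
ee_rot: [0.921, -0.184, 0.278, -0.201]
contact_force: [0.1, 0.4, 0.0]
gripper_width: -0.0
```

Run:
```python
from h import *
import pickle
s=st();print(Ro.from_quat(s['ee_rot']).as_matrix())
p=shot('wrist','w2.png');pickle.dump({k:v for k,v in p.items()},open('w2.pkl','wb'))
```

```text
11.93 [ 0.65   0.032 -0.927  2.052 -0.16  -1.481] [327.4 320.1 366.5] zaxis [ 0.586  0.268 -0.765] F [0.1 0.4 0. ]
[[ 0.77805471 -0.22758129  0.58552337]
 [-0.4506326  -0.85159057  0.26781294]
 [ 0.43767697 -0.47222903 -0.7651396 ]]
```

View pics/w2.png

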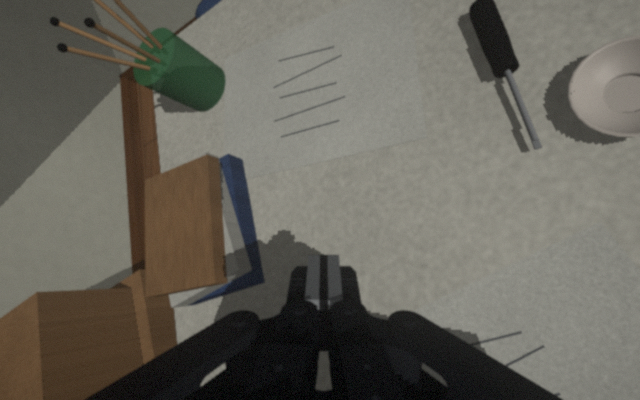

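Run:
```python
from h import *
s=st();R=Ro.from_quat(s['ee_rot'])
def info(R):
    M=R.as_matrix();z=M[:,2];h=np.arctan2(z[1],z[0]);C=Ro.from_euler('z',h-np.pi/2)  # canonical frame heading +y: toolx=(1,0,0)
    N=C.inv().as_matrix()@M; t=np.arccos(-z[2]); x=N[:,0]; e2=np.cross(N[:,2],[1,0,0]); roll=np.arctan2(x@e2,x[0])
    return np.degrees([h,t,roll]).round(1)
print(info(R))
print(info(Ro.from_quat([0.934,0.034,-0.018,-0.354])))
rad=np.radians(98); out=np.array([np.cos(rad),np.sin(rad),0.3]);out/=np.linalg.norm(out)
for beta in (-90,-60,60,90):
    h0=info(R)[0]; Rt=Ro.from_euler('z',98+beta-h0,degrees=True)*R
    for k in range(8):
        z=Rt.as_matrix()[:,2]; ax=np.cross(z,out);ax/=np.linalg.norm(ax); Rt=Ro.from_rotvec(ax*np.radians(2.4))*Rt
        hh=info(Rt)[0]; Rt=Ro.from_euler('z',98+beta-hh,degrees=True)*Rt
    print(beta,info(Rt))
```

```text
11.97 [ 0.653  0.031 -0.927  2.053 -0.16  -1.482] [326.1 320.8 366.3] zaxis [ 0.584  0.27  -0.766] F [-1.8  1.2  0.1]
[ 24.8  40.  -42.8]
[95.  41.5  0.8]
-90 [  8.   44.2 -22. ]
-60 [ 38.   50.8 -27.1]
60 [158.   50.8 -58.5]
90 [-172.    44.2  -63.5]
```

Emit:
play_rows(
  moves=[
    [[-0.05,0.2,0.05],0,1],
    [[-0.15,0.4,0.1],0,1],
    [[-0.25,0.6,0.15],0,1],
    [[-0.35,0.8,0.2],0,1],
    [[-0.45,1.0,0.2],0,1],
  ],
)

```text
clock: 12.6
position: [219.4, 563.1, 420.3]
ee_rot: [0.922, -0.183, 0.277, -0.202]
contact_force: [1.2, 1.0, 0.1]
gripper_width: -0.1
```

Emit:
play_rows(
  moves=[
    [[-0.1,0.2,0],0.3,1],
    [[-0.2,0.4,0],0.6,1],
    [[-0.3,0.6,0],1,1],
    [[-0.35,0.7,0],1,1],
  ],
)

```text
clock: 13.1
position: [113.4, 775.0, 419.5]
ee_rot: [0.938, 0.063, 0.215, -0.267]
contact_force: [0.0, -0.2, 0.3]
gripper_width: 0.1
```

```bash
cat >> h.py <<'E'
def info(R):
    M=R.as_matrix();z=M[:,2];h=np.arctan2(z[1],z[0]);C=Ro.from_euler('z',h-np.pi/2)
    N=C.inv().as_matrix()@M; t=np.arccos(-z[2]); x=N[:,0]; e2=np.cross(N[:,2],[1,0,0]); roll=np.arctan2(x@e2,x[0])
    return np.degrees([h,t,roll]).round(1)
def S():
    s=st();print('head,tilt,roll',info(Ro.from_quat(s['ee_rot'])));return s
E
python3 -c "
from h import *
S()"
```

```text
13.1 [ 1.628  0.533 -0.047  0.83  -0.57  -0.542] [113.4 775.  419.5] zaxis [ 0.369  0.527 -0.766] F [ 0.  -0.2  0.3]
head,tilt,roll [ 55.   40.  -42.7]
```

Emit:
play_rows(
  moves=[
    [[0,0,0.03],0.33,1],
    [[0,0,0.06],0.67,1],
    [[0,0,0.1],1,1],
    [[0,0,0.1],1,1],
  ],
)

```text
clock: 13.6
position: [113.1, 775.4, 449.8]
ee_rot: [0.889, 0.305, 0.138, -0.314]
contact_force: [0.7, -0.7, 0.4]
gripper_width: -0.1
```

Emit:
play_rows(
  moves=[
    [[0,0,0],0.33,1],
    [[0,0,0],0.67,1],
    [[0,0,0],1,1],
    [[0,0,0],1,1],
  ],
)

```text
clock: 14.1
position: [113.6, 775.9, 450.0]
ee_rot: [0.779, 0.525, 0.051, -0.339]
contact_force: [0.7, -0.2, -0.2]
gripper_width: 0.1
```

Emit:
play_rows(
  moves=[
    [[0,0,0],0.33,1],
    [[0,0,0],0.67,1],
    [[0,0,0],1,1],
    [[0,0,0],1,1],
  ],
)

```text
clock: 14.6
position: [114.4, 776.6, 448.9]
ee_rot: [0.618, 0.708, -0.038, -0.341]
contact_force: [0.5, -0.1, -1.0]
gripper_width: -0.1
```

```bash
python3 -c "
from h import *
S()"
```

```text
14.6 [ 1.502  0.598  0.62  -0.622 -1.253  1.871] [114.4 776.6 448.9] zaxis [-0.53   0.367 -0.764] F [ 0.5 -0.1 -1. ]
head,tilt,roll [145.3  40.1 -42.5]
```

```bash
cat > k2.py <<'E'
from kin import *
D2=D+[([1.628,.533,-.047,.83,-.57,-.542],[113.4,775,419.5],[.369,.527,-.766]),([1.502,.598,.62,-.622,-1.253,1.871],[114.4,776.6,448.9],[-.53,.367,-.764]),([.65,.032,-.927,2.052,-.16,-1.481],[327.4,320.1,366.5],[.586,.268,-.765])]
Q=[[.979768,-.20013,-.000177,.001074],None,None,None,[.98,.048,-.034,-.192],[.934,.034,-.018,-.354],[.826,-.437,.161,-.316],[-.625,.705,-.257,.216],[.938,.063,.215,-.267],[.618,.708,-.038,-.341],[.921,-.184,.278,-.201]]
E
python3 - <<'E'
import kin; from k2 import *
for s6 in (1,-1):
    kin.S6=s6
    for (q,p,z),Qi in zip(D2,Q):
        if Qi is None: continue
        G=chain(q)[5]; T=G.T@Ro.from_quat(Qi).as_matrix(); print(s6,T.round(2).tolist())
def f(cols,idx):
    M=[];y=[]
    for i in idx:
        q,p,z=D2[i]
        A,B,C,E,F,G=chain(q);d={'W':np.eye(3),'A':A,'B':B,'C':C,'E':E,'F':F,'G':G}
        M.append(np.c_[tuple(d[c[0]][:,'xyz'.index(c[1])] for c in cols)]);y.append(np.array(p))
    M=np.vstack(M);y=np.hstack(y);x=np.linalg.lstsq(M,y,rcond=1e-6)[0];return x,(M@x-y).reshape(-1,3)
for c in (['Wx','Wy','Ax','Ay','Az','Bz','Cx','Cz','Fx'],['Ax','Ay','Az','Bz','Cx','Cz','Fx','Ey','Ez','Fz'],['Wx','Wy','Ax','Az','Bz','Cx','Cz','Fx','Ey','Ez','Fz','Gy','Gz']):
    x,e=f(c,range(11)); print(dict(zip(c,x.round(1))));print(e.round(0).tolist())
E
```

```text
1 [[-0.0, -0.0, 1.0], [-0.87, 0.49, -0.0], [-0.49, -0.87, -0.0]]
1 [[0.0, -0.0, 1.0], [-0.99, 0.13, 0.0], [-0.13, -0.99, -0.0]]
1 [[0.0, -0.0, 1.0], [-0.98, 0.21, 0.0], [-0.21, -0.98, -0.0]]
1 [[-0.0, -0.0, 1.0], [0.96, -0.28, 0.0], [0.28, 0.96, 0.0]]
1 [[-0.0, 0.0, 1.0], [0.4, -0.92, 0.0], [0.92, 0.4, 0.0]]
1 [[-0.0, 0.0, 1.0], [-0.47, 0.88, -0.0], [-0.88, -0.47, -0.0]]
1 [[-0.0, -0.0, 1.0], [0.82, 0.57, 0.0], [-0.57, 0.82, -0.0]]
1 [[-0.0, 0.0, 1.0], [0.98, 0.18, 0.0], [-0.18, 0.98, -0.0]]
-1 [[-0.0, -0.0, 1.0], [-1.0, -0.0, -0.0], [0.0, -1.0, -0.0]]
-1 [[0.0, -0.0, 1.0], [-1.0, 0.0, 0.0], [-0.0, -1.0, -0.0]]
-1 [[0.0, -0.0, 1.0], [-1.0, -0.0, 0.0], [0.0, -1.0, -0.0]]
-1 [[-0.0, -0.0, 1.0], [-1.0, 0.0, -0.0], [-0.0, -1.0, -0.0]]
-1 [[-0.0, 0.0, 1.0], [-1.0, -0.0, -0.0], [0.0, -1.0, 0.0]]
-1 [[-0.0, 0.0, 1.0], [-1.0, 0.0, -0.0], [-0.0, -1.0, 0.0]]
-1 [[-0.0, -0.0, 1.0], [-1.0, -0.0, -0.0], [0.0, -1.0, -0.0]]
-1 [[-0.0, 0.0, 1.0], [-1.0, -0.0, -0.0], [0.0, -1.0, 0.0]]
{'Wx': np.float64(86.3), 'Wy': np.float64(143.3), 'Ax': np.float64(115.0), 'Ay': np.float64(-45.6), 'Az': np.float64(
[... 599 characters left out ...]
], [-0.0, 0.0, -0.0], [0.0, -0.0, 0.0], [-0.0, 0.0, -0.0], [-0.0, -0.0, 0.0], [0.0, -0.0, 0.0], [0.0, 0.0, 0.0], [0.0, 0.0, 0.0], [-0.0, 0.0, 0.0], [0.0, 0.0, -0.0], [0.0, -0.0, -0.0]]
{'Wx': np.float64(0.0), 'Wy': np.float64(0.3), 'Ax': np.float64(-0.2), 'Az': np.float64(160.6), 'Bz': np.float64(564.9), 'Cx': np.float64(421.6), 'Cz': np.float64(0.2), 'Fx': np.float64(124.4), 'Ey': np.float64(-159.6), 'Ez': np.float64(-0.1), 'Fz': np.float64(0.0), 'Gy': np.float64(-0.0), 'Gz': np.float64(0.1)}
[[-0.0, 0.0, 0.0], [-0.0, 0.0, -0.0], [0.0, -0.0, 0.0], [0.0, 0.0, -0.0], [-0.0, -0.0, 0.0], [0.0, 0.0, 0.0], [0.0, 0.0, 0.0], [-0.0, -0.0, 0.0], [-0.0, 0.0, 0.0], [-0.0, 0.0, -0.0], [0.0, -0.0, -0.0]]
```

```bash
cat > ik.py <<'E'
import kin; from kin import *
kin.S6=-1
T=np.array([[0,0,1],[-1,0,0],[0,-1,0]])
LO=np.array([-3.14,-1.21,-1.07,-3.16,-2.99,-3.1]);HI=np.array([3.14,2.06,1.41,2.05,-.16,3.1])
def fk(q):
    A,B,C,E,F,G=chain(q)
    return A[:,2]*160.2+B[:,2]*565.4+C[:,0]*421.9-E[:,1]*159.9+F[:,0]*124.4, G@T
def mk(head,tilt,roll):
    # degrees
    h=np.radians(head-90);t=np.radians(tilt);z=np.array([0,np.sin(t),-np.cos(t)]);x0=np.array([1.,0,0]);e2=np.cross(z,x0);r=np.radians(roll)
    x=np.cos(r)*x0+np.sin(r)*e2;M=np.c_[x,np.cross(z,x),z];return rz(h)@M
def ik(p,M,seeds):
    best=None
    for s in seeds:
        def f(q):
            a,b=fk(q);return np.r_[(a-p)/10,Ro.from_matrix(b.T@M).as_rotvec()*20]
        r=least_squares(f,np.clip(s,LO+1e-3,HI-1e-3),bounds=(LO,HI))
        if r.cost<1e-4: return r.x
    return None
E
python3 - <<'E'
from ik import *
O=np.array([574.6,-70.6]);ps=np.radians(85.12)
def W(x,y,z): return np.array([O[0]+x*np.cos(ps)-y*np.sin(ps),O[1]+x*np.sin(ps)+y*np.cos(ps),z])
rng=np.random.default_rng(0)
seeds=[rng.uniform(LO,HI) for _ in range(25)]+[np.array([-.3,.5,0,-1.3,-1.2,2])]
for roll in (0,-20,-42.5,-90,90,180):
  for nm,tip,hd in (('knob',W(90,61,66),85),('pad',W(-75,40,45),85),('pad2',W(-75,5,45),85)):
    for tilt in (40,):
      M=mk(hd,tilt,roll);q=ik(tip-173*M[:,2],M,seeds);print(roll,nm,tilt,None if q is None else q.round(2))
E
```

```text
0 knob 40 [-0.11  0.5  -0.2  -0.82 -1.07  2.08]
0 pad 40 [-0.38  0.63 -0.04 -0.71 -1.23  2.22]
0 pad2 40 [-0.36  0.67  0.04 -0.71 -1.26  2.18]
-20 knob 40 [-0.11  0.5  -0.2  -0.82 -1.07  2.43]
-20 pad 40 [-0.38  0.63 -0.04 -0.71 -1.23  2.57]
-20 pad2 40 [-0.36  0.67  0.04 -0.71 -1.26  2.53]
-42.5 knob 40 [-0.11  0.5  -0.2  -0.82 -1.07  2.82]
-42.5 pad 40 [-0.38  0.63 -0.04 -0.71 -1.23  2.96]
-42.5 pad2 40 [-0.36  0.67  0.04 -0.71 -1.26  2.92]
-90 knob 40 [-0.11  0.5  -0.2  -0.82 -1.07 -2.63]
-90 pad 40 [-0.38  0.63 -0.04 -0.71 -1.23 -2.49]
-90 pad2 40 [-0.36  0.67  0.04 -0.71 -1.26 -2.53]
90 knob 40 [-0.11  0.5  -0.2  -0.82 -1.07  0.51]
90 pad 40 [-0.38  0.63 -0.04 -0.71 -1.23  0.65]
90 pad2 40 [-0.36  0.67  0.04 -0.71 -1.26  0.61]
180 knob 40 [-0.11  0.5  -0.2  -0.82 -1.07 -1.06]
180 pad 40 [-0.38  0.63 -0.04 -0.71 -1.23 -0.92]
180 pad2 40 [-0.36  0.67  0.04 -0.71 -1.26 -0.96]
```

Emit:
play_rows(
  moves=[
    [[-0.02,0.2,0.05],0,1],
    [[-0.05,0.4,0.1],0,1],
    [[-0.05,0.6,0.2],0,1],
  ],
)

```text
clock: 14.98
position: [94.2, 925.4, 491.8]
ee_rot: [0.62, 0.704, -0.032, -0.346]
contact_force: [-17.5, -4.6, 36.9]
gripper_width: 0.2
```

Emit:
play_rows(
  moves=[
    [[0,0.8,0.8],0,1],
  ],
)

```text
clock: 15.1
position: [85.4, 926.6, 494.3]
ee_rot: [0.627, 0.696, -0.029, -0.349]
contact_force: [0.1, 0.6, -4.0]
gripper_width: 0.1
```

Emit:
play_rows(
  moves=[
    [[0,0.8,0.8],0,1],
  ],
)

```text
clock: 15.22
position: [77.0, 916.6, 532.3]
ee_rot: [0.629, 0.688, -0.012, -0.362]
contact_force: [0.4, 0.5, 4.1]
gripper_width: -0.1
```

```bash
python3 -c "
from h import *
S()"
```

```text
15.22 [ 1.566  0.924  1.408 -0.543 -1.527  1.54 ] [ 77.  916.6 532.3] zaxis [-0.514  0.439 -0.737] F [0.4 0.5 4.1]
head,tilt,roll [139.5  42.5 -45.6]
```

Emit:
play_rows(
  moves=[
    [[0,0.9,0.7],0,1],
  ],
)

```text
clock: 15.35
position: [69.0, 914.9, 551.1]
ee_rot: [0.629, 0.68, 0.006, -0.378]
contact_force: [1.2, -1.0, 0.3]
gripper_width: -0.1
```

Emit:
play_rows(
  moves=[
    [[0,0.9,0.7],0,1],
  ],
)

```text
clock: 15.48
position: [61.2, 915.7, 564.9]
ee_rot: [0.628, 0.672, 0.024, -0.393]
contact_force: [-0.0, 0.7, -0.5]
gripper_width: -0.1
```

Emit:
play_rows(
  moves=[
    [[0,0.9,0.7],0,1],
  ],
)

```text
clock: 15.6
position: [53.9, 916.7, 577.8]
ee_rot: [0.626, 0.663, 0.042, -0.409]
contact_force: [0.4, 0.0, -0.4]
gripper_width: -0.0
```

Emit:
play_rows(
  moves=[
    [[0,0.9,0.7],0,1],
  ],
)

```text
clock: 15.72
position: [46.8, 918.0, 589.8]
ee_rot: [0.624, 0.654, 0.06, -0.424]
contact_force: [-0.2, 0.0, -0.5]
gripper_width: 0.3
```

```bash
python3 -c "
from h import *
S()"
```

```text
15.72 [ 1.612  0.88   1.408 -0.485 -1.346  1.496] [ 46.8 918.  589.8] zaxis [-0.48   0.607 -0.633] F [-0.2  0.  -0.5]
head,tilt,roll [128.3  50.7 -54.3]
```

```bash
cat > sim.py <<'E'
from ik import *
from h import info
def step(q,p,M):
    def f(x):
        a,b=fk(x);return np.r_[(a-p)/10,Ro.from_matrix(b.T@M).as_rotvec()*20, (x-q)*.02]
    return least_squares(f,np.clip(q,LO+1e-3,HI-1e-3),bounds=(LO,HI)).x
E
python3 - <<'E'
from sim import *
q0=np.array([1.612,.88,1.408,-.485,-1.346,1.496])
p,M=fk(q0);print(p,info(Ro.from_matrix(M)))
for tgt in ([60,750,500],[200,650,450],[60,600,600]):
    q=q0.copy();M=fk(q0)[1]
    for a in np.linspace(0,1,6)[1:]: q=step(q,p+(np.array(tgt)-p)*a,M)
    print(tgt,q.round(2))
    for k in range(16):
        P,M=fk(q); q=step(q,np.array(tgt),rz(np.radians(10))@M); P,M=fk(q)
        print(k,q.round(2),P.round(0),info(Ro.from_matrix(M)))
E
```

```text
[ 47.12747113 918.50197978 589.90289214] [128.3  50.8 -54.4]
[60, 750, 500] [ 1.58  0.46  0.47 -0.63 -0.92  1.82]
0 [ 1.55  0.48  0.54 -0.73 -1.08  1.98] [ 60. 750. 500.] [138.3  50.8 -54.4]
1 [ 1.53  0.51  0.6  -0.79 -1.24  2.11] [ 60. 750. 500.] [148.3  50.8 -54.4]
2 [ 1.51  0.54  0.66 -0.84 -1.41  2.22] [ 60. 750. 500.] [158.3  50.8 -54.4]
3 [ 1.5   0.57  0.72 -0.87 -1.56  2.32] [ 60. 750. 500.] [168.3  50.8 -54.4]
4 [ 1.5   0.6   0.78 -0.9  -1.72  2.41] [ 60. 750. 500.] [178.3  50.8 -54.4]
5 [ 1.5   0.63  0.84 -0.91 -1.87  2.49] [ 60. 750. 500.] [-171.7   50.8  -54.4]
6 [ 1.5   0.67  0.9  -0.92 -2.02  2.58] [ 60. 750. 500.] [-161.7   50.8  -54.4]
7 [ 1.51  0.7   0.95 -0.91 -2.16  2.67] [ 60. 750. 500.] [-151.7   50.8  -54.4]
8 [ 1.53  0.72  1.   -0.89 -2.29  2.77] [ 60. 750. 500.] [-141.7   50.8  -54.4]
9 [ 1.55  0.75  1.04 -0.85 -2.41  2.89] [ 60. 750. 500.] [-131.7   50.8  -54.4]
10 [ 1.57  0.77  1.07 -0.78 -2.52  3.04] [ 60. 750. 500.] [-121.7   50.8  -54.4]
11 [ 1.59  0.81  1.13 -0.78 -2.65  3.1 ] [ 59. 755. 504.] [-113.3   53.3  -53.9]
12 [ 1.59  0.84  1.19 -0.84 -2.8   3.1 
[... 2218 characters left out ...]
7 -0.93 -2.19  2.66] [ 60. 600. 600.] [-151.7   50.8  -54.4]
8 [ 1.52  0.41  0.7  -0.9  -2.31  2.77] [ 60. 600. 600.] [-141.7   50.8  -54.4]
9 [ 1.54  0.43  0.72 -0.85 -2.42  2.9 ] [ 60. 600. 600.] [-131.7   50.8  -54.4]
10 [ 1.58  0.45  0.73 -0.76 -2.5   3.06] [ 60. 600. 600.] [-121.7   50.8  -54.4]
11 [ 1.59  0.47  0.76 -0.77 -2.62  3.1 ] [ 57. 603. 606.] [-114.    53.8  -53.5]
12 [ 1.6   0.49  0.79 -0.83 -2.75  3.1 ] [ 56. 604. 609.] [-107.6   58.5  -53.2]
13 [ 1.6   0.5   0.81 -0.89 -2.88  3.1 ] [ 56. 605. 609.] [-101.3   63.3  -53.4]
14 [ 1.61  0.51  0.81 -0.94 -2.99  3.1 ] [ 56. 605. 609.] [-95.5  67.8 -54.3]
15 [ 1.62  0.5   0.78 -0.96 -2.99  3.1 ] [ 49. 601. 603.] [-95.   69.1 -54.9]
```

```bash
cat >> ik.py <<'E'
O=np.array([574.6,-70.6]);ps=np.radians(85.12)
def W(x,y,z): return np.array([O[0]+x*np.cos(ps)-y*np.sin(ps),O[1]+x*np.sin(ps)+y*np.cos(ps),z])
rng=np.random.default_rng(0)
seeds=[np.array([-.3,.5,0,-1.3,-1.2,2]),np.array([-.3,.5,0,.8,-.5,-1])]+[rng.uniform(LO,HI) for _ in range(12)]
E
python3 - <<'E'
from ik import *
for hd in (-95,-60,-40,-25,-10,5,20,40,85):
    for tip in (W(82,65,66),W(78,-5,66)):
        M=mk(hd,50.7,-54.3);q=ik(tip-173*M[:,2],M,seeds);print('knob',hd,None if q is None else q.round(2))
for t in (W(-85,50,32),W(-85,10,32)):
    M=mk(85,50.7,-54.3);q=ik(t-173*M[:,2],M,seeds);print('pad',None if q is None else q.round(2))
E
```

```text
knob -95 [ 0.64  0.64 -0.58  0.69 -1.14 -1.91]
knob -95 [ 0.55  0.7  -0.43  0.73 -1.18 -1.82]
knob -60 [ 0.51  0.48 -1.01  1.51 -0.89 -2.09]
knob -60 [ 0.42  0.54 -0.87  1.54 -0.88 -1.99]
knob -40 None
knob -40 None
knob -25 None
knob -25 None
knob -10 [-0.36  0.42 -1.02 -2.93 -0.76 -2.23]
knob -10 [-0.32  0.45 -0.86 -2.95 -0.62 -2.26]
knob 5 [-0.42  0.37 -0.8  -2.36 -0.56 -2.55]
knob 5 [-0.34  0.41 -0.62 -2.29 -0.44 -2.72]
knob 20 [-0.35  0.35 -0.62 -1.85 -0.54 -2.96]
knob 20 None
knob 40 None
knob 40 [-0.26  0.46 -0.34 -1.38 -0.7   3.01]
knob 85 [-0.23  0.58 -0.16 -0.95 -1.22 -3.09]
knob 85 None
pad [-0.48  0.72  0.01 -0.82 -1.38 -2.99]
pad [-0.45  0.76  0.1  -0.82 -1.4  -3.04]
```

Emit:
play_rows(
  moves=[
    [[0,0,0],-0.35,1],
    [[0,0,0],-0.7,1],
    [[0,0,0],-1,1],
  ],
)

```text
clock: 16.1
position: [46.7, 913.1, 603.0]
ee_rot: [0.77, 0.466, 0.172, -0.401]
contact_force: [1.2, -1.0, -0.9]
gripper_width: 0.0
```

Emit:
play_rows(
  moves=[
    [[0,0,0],-0.35,1],
    [[0,0,0],-0.7,1],
    [[0,0,0],-1,1],
  ],
)

```text
clock: 16.48
position: [46.1, 908.5, 614.9]
ee_rot: [0.862, 0.246, 0.272, -0.351]
contact_force: [0.7, -0.4, -1.2]
gripper_width: 0.4
```

Emit:
play_rows(
  moves=[
    [[0,0.9,0],-0.35,1],
  ],
)

```text
clock: 16.6
position: [46.4, 941.9, 601.9]
ee_rot: [0.876, 0.167, 0.302, -0.338]
contact_force: [-0.1, 2.2, 2.0]
gripper_width: 0.0
```

Emit:
play_rows(
  moves=[
    [[0,0.9,0],-0.35,1],
  ],
)

```text
clock: 16.73
position: [43.4, 955.3, 570.2]
ee_rot: [0.897, 0.097, 0.299, -0.31]
contact_force: [0.2, 1.1, -0.4]
gripper_width: 0.1
```

Emit:
play_rows(
  moves=[
    [[0,0.9,0],-0.35,1],
  ],
)

```text
clock: 16.85
position: [54.7, 924.7, 593.1]
ee_rot: [0.914, 0.016, 0.307, -0.265]
contact_force: [-0.5, 4.8, -3.9]
gripper_width: -0.3
```

Emit:
play_rows(
  moves=[
    [[0,0.9,0],-0.35,1],
  ],
)

```text
clock: 16.98
position: [58.5, 937.8, 473.4]
ee_rot: [0.933, -0.014, 0.35, -0.078]
contact_force: [-0.4, 5.2, 8.9]
gripper_width: 0.2
```

```bash
python3 -c "
from h import *
S()"
```

```text
16.98 [ 1.724  1.191  1.408  0.74  -1.697 -0.051] [ 58.5 937.8 473.4] zaxis [ 0.656  0.137 -0.743] F [-0.4  5.2  8.9]
head,tilt,roll [ 11.8  42.  -76.5]
```

```bash
python3 -c "
from h import *
for q in ([0.77,0.466,0.172,-0.401],[0.862,0.246,0.272,-0.351],[0.876,0.167,0.302,-0.338],[0.897,0.097,0.299,-0.31],[0.914,0.016,0.307,-0.265],[0.933,-0.014,0.35,-0.078]): print(info(Ro.from_quat(q)))
S()
"
```

```text
[ 98.   51.7 -54.4]
[ 68.2  52.7 -53.7]
[ 59.   53.9 -52.6]
[ 52.2  51.  -50.1]
[ 41.8  47.8 -50.2]
[ 11.7  42.  -76.6]
16.98 [ 1.724  1.191  1.408  0.74  -1.697 -0.051] [ 58.5 937.8 473.4] zaxis [ 0.656  0.137 -0.743] F [-0.4  5.2  8.9]
head,tilt,roll [ 11.8  42.  -76.5]
```

Emit:
play_rows(
  moves=[
    [[0,0.3,0],0,1],
  ],
)

```text
clock: 17.1
position: [50.4, 983.5, 221.0]
ee_rot: [0.936, 0.029, 0.349, 0.034]
contact_force: [-1.8, 8.8, -16.9]
gripper_width: 0.3
```

Emit:
play_rows(
  moves=[
    [[0,0.9,0],0,1],
  ],
)

```text
clock: 17.23
position: [59.8, 945.1, 129.3]
ee_rot: [0.904, 0.087, 0.351, 0.229]
contact_force: [1.4, -7.5, -21.2]
gripper_width: -0.4
```

Emit:
play_rows(
  moves=[
    [[0,0.9,0],-0.1,1],
  ],
)

```text
clock: 17.35
position: [64.7, 947.1, 207.5]
ee_rot: [0.914, 0.053, 0.338, 0.216]
contact_force: [0.5, 5.8, 8.6]
gripper_width: 0.0
```

Emit:
play_rows(
  moves=[
    [[0,0.9,0],-0.1,1],
  ],
)

```text
clock: 17.48
position: [53.7, 915.8, 279.0]
ee_rot: [0.938, -0.014, 0.291, 0.187]
contact_force: [-0.6, 2.1, 8.2]
gripper_width: -0.3
```

```bash
python3 -c "
from h import *
for q in (): print(info(Ro.from_quat(q)))
S()
"
```

```text
17.48 [ 1.73   1.175  0.977  0.521 -1.856 -0.164] [ 53.7 915.8 279. ] zaxis [ 0.542 -0.359 -0.76 ] F [-0.6  2.1  8.2]
head,tilt,roll [ -33.5   40.5 -121.8]
```

Emit:
play_rows(
  moves=[
    [[0,-0.2,0.3],0,1],
    [[0,-0.4,0.5],0,1],
    [[0,-0.4,0.5],0,1],
    [[0,-0.4,0.5],0,1],
  ],
)

```text
clock: 17.98
position: [53.8, 792.0, 445.6]
ee_rot: [0.941, -0.017, 0.29, 0.174]
contact_force: [0.2, 0.5, 0.5]
gripper_width: 0.1
```

```bash
python3 -c "
from h import *
S()
"
```

```text
17.98 [ 1.755  0.772  0.535  0.504 -1.812 -0.219] [ 53.8 792.  445.6] zaxis [ 0.54  -0.338 -0.771] F [0.2 0.5 0.5]
head,tilt,roll [ -32.    39.6 -120. ]
```

Run:
```python
from sim import *
q=np.array([1.755,.772,.535,.504,-1.812,-.219]);p,M=fk(q);print(p,info(Ro.from_matrix(M)))
for k in range(5):
    P,M=fk(q); q=step(q,P+np.array([-5,15,5.]),rz(np.radians(-10))@M); P,M=fk(q); print(q.round(2),P.round(0),info(Ro.from_matrix(M)))
u=np.array([0,1,.5])/np.hypot(1,.5)
for k in range(40):
    P,M=fk(q); turn=0 if abs(info(Ro.from_matrix(M))[1])>25 else 0
    q=step(q,P+u*62.5,rz(np.radians(turn))@M); P,M=fk(q)
    if k%3==0: print(k,q.round(2),P.round(0),info(Ro.from_matrix(M)))
```

```text
[ 54.16087882 792.24564546 445.47940865] [ -32.1   39.6 -120. ]
[ 1.75  0.84  0.7   0.44 -1.98 -0.33] [ 49. 807. 450.] [ -42.1   39.6 -120. ]
[ 1.75  0.92  0.9   0.36 -2.15 -0.45] [ 44. 822. 455.] [ -52.1   39.6 -120. ]
[ 1.74  1.02  1.15  0.29 -2.35 -0.59] [ 39. 837. 460.] [ -62.1   39.6 -120. ]
[ 1.73  1.12  1.41  0.19 -2.53 -0.77] [ 34. 843. 462.] [ -70.8   38.9 -119. ]
[ 1.73  1.09  1.41  0.04 -2.54 -1.03] [ 29. 841. 459.] [ -78.7   37.4 -117.4]
0 [ 1.74  1.1   1.41  0.13 -2.45 -0.96] [ 30. 848. 465.] [ -71.4   32.7 -111.4]
3 [ 1.75  1.1   1.41  0.34 -2.11 -0.84] [ 31. 878. 484.] [-29.7  21.8 -73.9]
6 [ 1.75  1.1   1.4   0.48 -1.71 -0.8 ] [ 33. 921. 505.] [ 26.3  28.5 -22.4]
9 [ 1.74  1.1   1.35  0.63 -1.26 -0.83] [ 35. 970. 529.] [51.1 47.9 -2.5]
12 [ 1.7   1.11  1.26  0.87 -0.8  -1.  ] [  36. 1014.  551.] [62.  69.3  3.4]
15 [ 1.61  1.14  1.18  1.38 -0.4  -1.46] [  37. 1045.  570.] [69.9 88.1  4.8]
18 [ 1.54  1.17  1.25  1.71 -0.2  -1.77] [  36. 1050.  584.] [77.  96.1  4.5]
21 [ 1.54  1.17  1.28  1.69 -0.16 -1.75] [  32. 1046.  596.] [79.1 97.1  4.2]
24 [ 1.55  1.16  1.28  1.69 -0.16 -1.74] [  27. 1041.  607.] [79.4 97.6  4.2]
27 [ 1.55  1.16  1.28  1.69 -0.16 -1.74] [  23. 1038.  616.] [79.6 98.1  4.2]
30 [ 1.55  1.15  1.28  1.69 -0.16 -1.74] [  20. 1034.  623.] [79.8 98.5  4.2]
33 [ 1.56  1.14  1.28  1.69 -0.16 -1.74] [  17. 1032.  629.] [79.9 98.9  4.1]
36 [ 1.56  1.14  1.28  1.69 -0.16 -1.74] [  15. 1029.  635.] [80.  99.2  4.1]
39 [ 1.56  1.13  1.28  1.69 -0.16 -1.74] [  12. 1027.  640.] [80.1 99.5  4.1]
```

Run:
```python
from h import *
from ik import mk
out=np.array([0.0,.9,.45]);out/=np.linalg.norm(out)
for h0 in (-32,-45,-55,-65,-75,-85):
    R=Ro.from_matrix(mk(h0,39,-119.)); n=0;L=[]
    while n<60:
        z=R.as_matrix()[:,2]; ax=np.cross(z,out);ax/=np.linalg.norm(ax);R=Ro.from_rotvec(ax*np.radians(2.4))*R;n+=1
        i=info(R)
        if n>6 and i[1]>43: break
    print(h0,n,i)
```

```text
-32 11 [  8.1  43.3 -88.2]
-45 17 [ 18.   44.1 -69.7]
-55 22 [ 28.6  44.3 -51.4]
-65 27 [ 42.4  44.2 -27.9]
-75 31 [59.  43.1  2.3]
-85 34 [79.5 43.5 40.5]
```

Emit:
play_rows(
  moves=[
    [[0,0.05,0],-0.35,1],
    [[0,0.1,0.02],-0.7,1],
    [[-0.03,0.13,0.03],-1,1],
    [[-0.03,0.13,0.03],-1,1],
  ],
)

```text
clock: 18.48
position: [44.6, 831.3, 456.7]
ee_rot: [0.906, -0.26, 0.234, 0.24]
contact_force: [0.3, 0.1, -0.7]
gripper_width: 0.1
```

Emit:
play_rows(
  moves=[
    [[0,0.05,0.02],-0.35,1],
    [[-0.05,0.1,0.05],-0.4,1],
    [[-0.05,0.2,0.1],-0.4,1],
  ],
)

```text
clock: 18.85
position: [27.9, 839.8, 467.9]
ee_rot: [0.878, -0.351, 0.207, 0.25]
contact_force: [-0.3, -0.2, -0.2]
gripper_width: -0.0
```

Emit:
play_rows(
  moves=[
    [[0,1.0,0.5],0,1],
  ],
)

```text
clock: 18.98
position: [27.8, 838.9, 475.7]
ee_rot: [0.883, -0.349, 0.207, 0.236]
contact_force: [-0.7, -0.0, 1.4]
gripper_width: -0.2
```

Emit:
play_rows(
  moves=[
    [[0,1.0,0.5],0,1],
  ],
)

```text
clock: 19.1
position: [27.1, 838.8, 481.8]
ee_rot: [0.888, -0.347, 0.206, 0.221]
contact_force: [-0.4, 0.1, -0.4]
gripper_width: 0.3
```

```bash
python3 -c "
from h import *
S()
"
```

```text
19.1 [ 1.744  1.089  1.406  0.194 -2.483 -0.802] [ 27.1 838.8 481.8] zaxis [ 0.213 -0.535 -0.817] F [-0.4  0.1 -0.4]
head,tilt,roll [ -68.3   35.2 -115.5]
```

Emit:
play_rows(
  moves=[
    [[0,1.0,0.5],-0.1,1],
  ],
)

```text
clock: 19.23
position: [26.0, 837.6, 485.5]
ee_rot: [0.883, -0.37, 0.2, 0.211]
contact_force: [0.1, 0.3, 0.1]
gripper_width: -0.4
```

Emit:
play_rows(
  moves=[
    [[0,1.0,0.5],-0.1,1],
  ],
)

```text
clock: 19.35
position: [25.2, 836.2, 490.2]
ee_rot: [0.877, -0.392, 0.192, 0.201]
contact_force: [0.1, -0.8, 0.3]
gripper_width: 0.4
```

Emit:
play_rows(
  moves=[
    [[0,1.0,0.5],-0.1,1],
  ],
)

```text
clock: 19.48
position: [24.4, 835.2, 494.4]
ee_rot: [0.87, -0.415, 0.184, 0.191]
contact_force: [0.3, 0.2, -0.6]
gripper_width: 0.0
```

Emit:
play_rows(
  moves=[
    [[0,1.0,0.4],0,1],
  ],
)

```text
clock: 19.6
position: [23.9, 837.7, 495.5]
ee_rot: [0.874, -0.415, 0.181, 0.175]
contact_force: [0.2, -0.9, 0.1]
gripper_width: -0.3
```

Emit:
play_rows(
  moves=[
    [[0,1.0,0.4],0,1],
  ],
)

```text
clock: 19.73
position: [22.7, 841.6, 493.5]
ee_rot: [0.878, -0.413, 0.179, 0.16]
contact_force: [-0.3, -0.0, 0.4]
gripper_width: 0.2
```

Emit:
play_rows(
  moves=[
    [[0,1.0,0.4],0,1],
  ],
)

```text
clock: 19.85
position: [21.7, 845.2, 492.5]
ee_rot: [0.882, -0.412, 0.177, 0.145]
contact_force: [-0.2, -0.6, -0.1]
gripper_width: 0.2
```

```bash
python3 -c "
from h import *
S()
"
```

```text
19.85 [ 1.75   1.061  1.406  0.167 -2.356 -0.962] [ 21.7 845.2 492.5] zaxis [ 0.192 -0.402 -0.895] F [-0.2 -0.6 -0.1]
head,tilt,roll [ -64.4   26.4 -104.3]
```

```bash
cat > pr.py <<'E'
from h import *
s=S();R0_=Ro.from_quat(s['ee_rot'])
out=np.array([-.0,.9,.4]);out/=np.linalg.norm(out)
for t in (-20,-15,-10,-5,0,5,10,15,20):
    R=Ro.from_euler('z',t,degrees=True)*R0_; n=0
    while n<60:
        z=R.as_matrix()[:,2]; ax=np.cross(z,out);ax/=np.linalg.norm(ax);R=Ro.from_rotvec(ax*np.radians(2.1))*R;n+=1
        i=info(R)
        if n>2 and i[1]>42 : break
    print(t,n,i)
E
python3 pr.py
```

```text
19.85 [ 1.75   1.061  1.406  0.167 -2.356 -0.962] [ 21.7 845.2 492.5] zaxis [ 0.192 -0.402 -0.895] F [-0.2 -0.6 -0.1]
head,tilt,roll [ -64.4   26.4 -104.3]
-20 33 [84.6 43.2 62.5]
-15 33 [80.1 44.1 51. ]
-10 32 [75.4 43.3 39.6]
-5 31 [70.8 43.  28.6]
0 30 [66.7 43.1 18.2]
5 29 [63.  43.4  8.6]
10 27 [58.4 42.1 -1.4]
15 26 [55.7 42.7 -9.6]
20 25 [ 53.5  43.4 -17.1]
```

Emit:
play_rows(
  moves=[
    [[0,1.0,0.4],0.15,1],
  ],
)

```text
clock: 19.98
position: [21.3, 850.7, 493.4]
ee_rot: [0.901, -0.374, 0.181, 0.122]
contact_force: [-0.2, 0.5, -0.0]
gripper_width: 0.1
```

Emit:
play_rows(
  moves=[
    [[0,1.0,0.4],0.15,1],
  ],
)

```text
clock: 20.1
position: [20.7, 857.1, 493.5]
ee_rot: [0.918, -0.335, 0.185, 0.099]
contact_force: [0.4, -0.4, 0.4]
gripper_width: 0.1
```

Emit:
play_rows(
  moves=[
    [[0,1.0,0.4],0,1],
  ],
)

```text
clock: 20.23
position: [20.0, 861.2, 492.7]
ee_rot: [0.921, -0.333, 0.184, 0.083]
contact_force: [-0.0, 0.1, -0.2]
gripper_width: -0.5
```

Emit:
play_rows(
  moves=[
    [[0,1.0,0.4],0,1],
  ],
)

```text
clock: 20.35
position: [19.9, 865.0, 492.8]
ee_rot: [0.924, -0.331, 0.183, 0.066]
contact_force: [-0.6, 0.2, 0.2]
gripper_width: 0.2
```

Emit:
play_rows(
  moves=[
    [[0,1.0,0.4],0,1],
  ],
)

```text
clock: 20.48
position: [19.8, 869.2, 492.8]
ee_rot: [0.926, -0.328, 0.181, 0.048]
contact_force: [-0.0, -0.2, -0.6]
gripper_width: 0.1
```

Emit:
play_rows(
  moves=[
    [[0,1.0,0.4],0,1],
  ],
)

```text
clock: 20.6
position: [19.6, 873.6, 492.6]
ee_rot: [0.928, -0.326, 0.179, 0.03]
contact_force: [-0.2, -0.4, -0.2]
gripper_width: 0.4
```

Emit:
play_rows(
  moves=[
    [[0,1.0,0.4],0,1],
  ],
)

```text
clock: 20.72
position: [19.5, 878.3, 492.4]
ee_rot: [0.93, -0.323, 0.177, 0.011]
contact_force: [-0.4, -0.1, 0.2]
gripper_width: -0.1
```

Emit:
play_rows(
  moves=[
    [[0,1.0,0.4],0,1],
  ],
)

```text
clock: 20.85
position: [19.5, 883.2, 492.1]
ee_rot: [0.931, -0.32, 0.175, -0.008]
contact_force: [-0.4, -0.2, -0.3]
gripper_width: -0.2
```

Emit:
play_rows(
  moves=[
    [[0,1.0,0.4],0,1],
  ],
)

```text
clock: 20.98
position: [19.5, 888.2, 491.7]
ee_rot: [0.932, -0.317, 0.173, -0.027]
contact_force: [0.9, 0.6, -0.5]
gripper_width: -0.1
```

```bash
python3 pr.py
```

```text
20.98 [ 1.764  1.088  1.407  0.361 -1.994 -0.716] [ 19.5 888.2 491.7] zaxis [ 0.34  -0.059 -0.939] F [ 0.9  0.6 -0.5]
head,tilt,roll [ -9.9  20.2 -62.3]
-20 22 [59.4 42.7 19. ]
-15 21 [58.3 42.6 13.1]
-10 20 [57.5 42.5  7.4]
-5 19 [56.9 42.3  2.1]
0 19 [58.  43.8 -1.8]
5 18 [57.8 43.4 -6.6]
10 17 [ 57.8  43.  -11.2]
15 16 [ 58.   42.5 -15.5]
20 16 [ 59.8  43.7 -18.6]
```

Emit:
play_rows(
  moves=[
    [[0,1.0,0.4],0,1],
  ],
)

```text
clock: 21.1
position: [19.7, 893.5, 491.4]
ee_rot: [0.933, -0.314, 0.171, -0.046]
contact_force: [-0.5, -1.1, -0.3]
gripper_width: 0.0
```

Emit:
play_rows(
  moves=[
    [[0,1.0,0.4],0,1],
  ],
)

```text
clock: 21.22
position: [19.9, 898.9, 490.9]
ee_rot: [0.933, -0.31, 0.169, -0.066]
contact_force: [-0.1, -0.2, 0.2]
gripper_width: 0.2
```

Emit:
play_rows(
  moves=[
    [[0,1.0,0.4],0,1],
  ],
)

```text
clock: 21.35
position: [20.2, 904.5, 490.5]
ee_rot: [0.933, -0.307, 0.166, -0.086]
contact_force: [-0.6, -0.6, -0.6]
gripper_width: -0.3
```

Emit:
play_rows(
  moves=[
    [[0,1.0,0.4],0,1],
  ],
)

```text
clock: 21.48
position: [20.5, 910.2, 489.9]
ee_rot: [0.933, -0.303, 0.163, -0.106]
contact_force: [0.3, -0.3, -0.4]
gripper_width: -0.2
```

Emit:
play_rows(
  moves=[
    [[0,1.0,0.4],0,1],
  ],
)

```text
clock: 21.6
position: [20.9, 916.1, 489.3]
ee_rot: [0.932, -0.299, 0.161, -0.126]
contact_force: [1.0, -0.1, -0.2]
gripper_width: -0.1
```

Emit:
play_rows(
  moves=[
    [[0,1.0,0.4],0,1],
  ],
)

```text
clock: 21.72
position: [21.4, 922.1, 488.7]
ee_rot: [0.931, -0.295, 0.158, -0.146]
contact_force: [0.5, -0.4, 0.3]
gripper_width: 0.0
```

Emit:
play_rows(
  moves=[
    [[0,1.0,0.4],0,1],
  ],
)

```text
clock: 21.85
position: [21.9, 928.3, 487.9]
ee_rot: [0.93, -0.291, 0.155, -0.166]
contact_force: [0.5, 0.7, -0.8]
gripper_width: 0.0
```

Emit:
play_rows(
  moves=[
    [[0,1.0,0.4],0,1],
  ],
)

```text
clock: 21.98
position: [22.6, 934.5, 487.2]
ee_rot: [0.928, -0.286, 0.152, -0.186]
contact_force: [0.0, -0.7, 0.3]
gripper_width: 0.0
```

Emit:
play_rows(
  moves=[
    [[0,1.0,0.4],0,1],
  ],
)

```text
clock: 22.1
position: [23.2, 940.9, 486.2]
ee_rot: [0.925, -0.282, 0.148, -0.206]
contact_force: [-0.7, 0.6, -0.5]
gripper_width: -0.1
```

```bash
python3 pr.py
```

```text
22.1 [ 1.758  1.115  1.398  0.456 -1.602 -0.706] [ 23.2 940.9 486.2] zaxis [ 0.391  0.298 -0.871] F [-0.7  0.6 -0.5]
head,tilt,roll [ 37.3  29.5 -18.8]
-20 10 [45.5 42.8  4.3]
-15 9 [46.9 42.1  1.4]
-10 9 [50.3 42.9 -0. ]
-5 9 [53.7 43.7 -1.4]
0 8 [55.5 42.6 -4. ]
5 8 [58.9 43.2 -5.3]
10 8 [62.3 43.8 -6.6]
15 7 [64.5 42.4 -8.9]
20 7 [ 68.   42.8 -10.1]
```

8 more.

Emit:
play_rows(
  moves=[
    [[0,1.0,0.4],-0.15,1],
  ],
)

```text
clock: 22.22
position: [24.5, 941.6, 479.7]
ee_rot: [0.911, -0.313, 0.152, -0.22]
contact_force: [-0.3, 0.5, -0.7]
gripper_width: 0.0
```

Emit:
play_rows(
  moves=[
    [[0,1.0,0.4],-0.15,1],
  ],
)

```text
clock: 22.35
position: [24.5, 952.3, 391.5]
ee_rot: [0.915, -0.314, 0.227, -0.114]
contact_force: [0.0, 2.6, 8.7]
gripper_width: 0.2
```

Emit:
play_rows(
  moves=[
    [[0,1.0,0.4],0,1],
  ],
)

```text
clock: 22.48
position: [19.5, 980.4, 201.9]
ee_rot: [0.921, -0.288, 0.256, -0.058]
contact_force: [-1.2, 5.5, -15.6]
gripper_width: -0.0
```

Emit:
play_rows(
  moves=[
    [[0,1.0,0.4],0,1],
  ],
)

```text
clock: 22.6
position: [25.1, 945.1, 133.8]
ee_rot: [0.922, -0.257, 0.29, 0.02]
contact_force: [-0.1, 0.8, -16.0]
gripper_width: 0.1
```

Emit:
play_rows(
  moves=[
    [[0,1.0,0.4],0,1],
  ],
)

```text
clock: 22.72
position: [29.7, 921.0, 175.8]
ee_rot: [0.906, -0.231, 0.329, 0.131]
contact_force: [1.3, -6.1, -12.6]
gripper_width: 0.1
```

Emit:
play_rows(
  moves=[
    [[0,1.0,0.4],0,1],
  ],
)

```text
clock: 22.85
position: [21.3, 912.9, 276.3]
ee_rot: [0.912, -0.257, 0.296, 0.122]
contact_force: [-2.2, 2.4, 5.8]
gripper_width: -0.1
```

Emit:
play_rows(
  moves=[
    [[0,1.0,0.4],0,1],
  ],
)

```text
clock: 22.98
position: [22.6, 912.9, 278.2]
ee_rot: [0.881, -0.235, 0.351, 0.213]
contact_force: [0.1, 2.7, 13.1]
gripper_width: 0.3
```

```bash
python3 pr.py
```

```text
22.98 [ 1.755  1.302  1.231  0.528 -2.186 -0.553] [ 22.6 912.9 278.2] zaxis [ 0.519 -0.54  -0.663] F [ 0.1  2.7 13.1]
head,tilt,roll [ -46.2   48.5 -106.2]
-20 3 [ -58.8   45.2 -101.2]
-15 3 [ -53.3   45.9 -100.9]
-10 3 [ -48.1   46.5 -100.7]
-5 3 [ -42.9   47.  -100.7]
0 3 [ -37.8   47.5 -100.6]
5 3 [ -32.7   47.9 -100.6]
10 3 [ -27.7   48.3 -100.6]
15 3 [ -22.8   48.7 -100.7]
20 3 [ -17.8   49.1 -100.7]
```

Emit:
play_rows(
  moves=[
    [[0,-0.1,0.2],0,1],
    [[0,-0.25,0.45],-0.3,1],
    [[0,-0.25,0.6],-0.65,1],
    [[0,-0.25,0.6],-0.95,1],
    [[0,-0.25,0.6],-1,1],
  ],
)

```text
clock: 23.6
position: [23.2, 834.3, 453.9]
ee_rot: [0.788, -0.457, 0.286, 0.297]
contact_force: [0.0, 0.3, 2.0]
gripper_width: -0.1
```

```bash
python3 pr.py
```

```text
23.6 [ 1.742  1.13   1.408  0.123 -2.695 -1.134] [ 23.2 834.3 453.9] zaxis [ 0.18 -0.73 -0.66] F [0.  0.3 2. ]
head,tilt,roll [ -76.1   48.7 -106. ]
-20 3 [ -99.    42.8 -108. ]
-15 3 [ -91.7   42.4 -106.4]
-10 3 [ -84.2   42.6 -104.6]
-5 3 [ -77.1   43.1 -103.2]
0 3 [ -70.5   43.9 -102.1]
5 3 [ -64.5   44.7 -101.4]
10 3 [ -58.8   45.5 -101. ]
15 3 [ -53.3   46.2 -100.7]
20 3 [ -48.    46.8 -100.5]
```

Emit:
play_rows(
  moves=[
    [[0,1.0,0.45],0,1],
  ],
)

```text
clock: 23.72
position: [22.9, 833.1, 460.5]
ee_rot: [0.793, -0.455, 0.286, 0.287]
contact_force: [-0.3, -0.5, -0.3]
gripper_width: -0.1
```

Emit:
play_rows(
  moves=[
    [[0,1.0,0.45],0,1],
  ],
)

```text
clock: 23.85
position: [22.2, 832.8, 465.3]
ee_rot: [0.797, -0.454, 0.287, 0.276]
contact_force: [0.8, 0.0, -0.6]
gripper_width: 0.0
```

Emit:
play_rows(
  moves=[
    [[0,1.0,0.45],0,1],
  ],
)

```text
clock: 23.98
position: [21.7, 832.8, 469.5]
ee_rot: [0.802, -0.452, 0.287, 0.265]
contact_force: [-0.3, -0.3, -0.7]
gripper_width: 0.0
```

Emit:
play_rows(
  moves=[
    [[0,1.0,0.45],0,1],
  ],
)

```text
clock: 24.1
position: [21.3, 833.0, 473.2]
ee_rot: [0.806, -0.45, 0.288, 0.253]
contact_force: [-0.3, -0.3, 0.1]
gripper_width: 0.1
```

Emit:
play_rows(
  moves=[
    [[0,1.0,0.45],0,1],
  ],
)

```text
clock: 24.22
position: [21.1, 833.4, 476.6]
ee_rot: [0.811, -0.448, 0.288, 0.242]
contact_force: [-0.5, 0.1, -0.0]
gripper_width: 0.3
```

Emit:
play_rows(
  moves=[
    [[0,1.0,0.45],0,1],
  ],
)

```text
clock: 24.35
position: [20.8, 833.9, 479.8]
ee_rot: [0.815, -0.447, 0.288, 0.23]
contact_force: [-0.8, -0.3, -0.4]
gripper_width: -0.2
```

Emit:
play_rows(
  moves=[
    [[0,1.0,0.45],0,1],
  ],
)

```text
clock: 24.48
position: [20.6, 834.6, 482.9]
ee_rot: [0.819, -0.444, 0.289, 0.218]
contact_force: [0.9, 0.2, 0.5]
gripper_width: 0.2
```

Emit:
play_rows(
  moves=[
    [[0,1.0,0.45],0,1],
  ],
)

```text
clock: 24.6
position: [20.3, 835.4, 485.9]
ee_rot: [0.824, -0.442, 0.289, 0.206]
contact_force: [-0.2, 0.1, 0.6]
gripper_width: 0.0
```

```bash
python3 pr.py
```

```text
24.6 [ 1.756  1.116  1.407  0.325 -2.544 -0.966] [ 20.3 835.4 485.9] zaxis [ 0.294 -0.595 -0.748] F [-0.2  0.1  0.6]
head,tilt,roll [-63.7  41.6 -97.2]
-20 40 [76.4 44.  55.9]
-15 38 [65.4 43.2 35.4]
-10 35 [54.  42.1 16. ]
-5 33 [45.7 43.5  0.4]
0 29 [ 34.8  42.4 -15.6]
5 26 [ 27.3  42.9 -28. ]
10 22 [ 18.1  42.4 -40.6]
15 19 [ 12.3  42.8 -50. ]
20 15 [  4.2  42.3 -60.6]
```

Emit:
play_rows(
  moves=[
    [[0,1.0,0.4],0,1],
  ],
)

```text
clock: 24.72
position: [20.1, 837.3, 486.7]
ee_rot: [0.828, -0.44, 0.289, 0.193]
contact_force: [0.1, 0.3, -0.4]
gripper_width: 0.1
```

Emit:
play_rows(
  moves=[
    [[0,1.0,0.4],0,1],
  ],
)

```text
clock: 24.85
position: [19.9, 839.7, 486.6]
ee_rot: [0.832, -0.438, 0.289, 0.18]
contact_force: [-0.5, -0.4, 0.5]
gripper_width: -0.2
```

Emit:
play_rows(
  moves=[
    [[0,1.0,0.4],0,1],
  ],
)

```text
clock: 24.98
position: [19.6, 842.1, 487.0]
ee_rot: [0.836, -0.435, 0.289, 0.166]
contact_force: [0.5, -0.2, 0.3]
gripper_width: -0.4
```

Emit:
play_rows(
  moves=[
    [[0,1.0,0.4],0,1],
  ],
)

```text
clock: 25.1
position: [19.5, 844.5, 487.5]
ee_rot: [0.84, -0.432, 0.289, 0.152]
contact_force: [-0.7, 0.3, -0.1]
gripper_width: -0.0
```

Emit:
play_rows(
  moves=[
    [[0,1.0,0.4],0,1],
  ],
)

```text
clock: 25.22
position: [19.4, 847.1, 487.9]
ee_rot: [0.844, -0.429, 0.289, 0.138]
contact_force: [0.4, -0.3, -0.1]
gripper_width: -0.1
```

Emit:
play_rows(
  moves=[
    [[0,1.0,0.4],0,1],
  ],
)

```text
clock: 25.35
position: [19.4, 849.8, 488.4]
ee_rot: [0.848, -0.426, 0.289, 0.123]
contact_force: [-0.1, 0.3, 0.5]
gripper_width: 0.2
```

Emit:
play_rows(
  moves=[
    [[0,1.0,0.4],0,1],
  ],
)

```text
clock: 25.48
position: [19.4, 852.7, 488.8]
ee_rot: [0.852, -0.423, 0.289, 0.108]
contact_force: [-0.6, -1.6, 0.3]
gripper_width: -0.4
```

Emit:
play_rows(
  moves=[
    [[0,1.0,0.4],0,1],
  ],
)

```text
clock: 25.6
position: [19.4, 855.9, 489.2]
ee_rot: [0.856, -0.42, 0.288, 0.092]
contact_force: [-0.7, 0.1, 0.2]
gripper_width: -0.3
```

```bash
python3 pr.py
```

```text
25.6 [ 1.764  1.125  1.407  0.469 -2.319 -0.865] [ 19.4 855.9 489.2] zaxis [ 0.416 -0.399 -0.817] F [-0.7  0.1  0.2]
head,tilt,roll [-43.9  35.2 -81.6]
-20 31 [52.3 43.3 20.9]
-15 29 [46.7 43.5  9.5]
-10 26 [39.8 42.4 -2.1]
-5 24 [ 35.6  42.8 -11.1]
0 22 [ 32.1  43.1 -19.1]
5 20 [ 29.1  43.3 -26.4]
10 17 [ 24.   42.1 -34.9]
15 16 [ 24.3  43.1 -39.1]
20 14 [ 22.3  42.7 -44.9]
```

Emit:
play_rows(
  moves=[
    [[0,1.0,0.45],0,1],
  ],
)

```text
clock: 25.72
position: [19.5, 858.2, 491.5]
ee_rot: [0.859, -0.416, 0.287, 0.076]
contact_force: [0.2, -1.3, -0.5]
gripper_width: -0.0
```

Emit:
play_rows(
  moves=[
    [[0,1.0,0.45],0,1],
  ],
)

```text
clock: 25.85
position: [15.6, 843.5, 516.4]
ee_rot: [0.859, -0.428, 0.27, 0.081]
contact_force: [-0.4, 0.5, -0.3]
gripper_width: 0.4
```

Emit:
play_rows(
  moves=[
    [[0,1.0,0.45],0,1],
  ],
)

```text
clock: 25.98
position: [16.4, 841.0, 530.2]
ee_rot: [0.862, -0.426, 0.268, 0.062]
contact_force: [1.7, -2.5, 12.7]
gripper_width: -0.1
```

Emit:
play_rows(
  moves=[
    [[0,1.0,0.45],0,1],
  ],
)

```text
clock: 26.1
position: [16.4, 847.7, 524.2]
ee_rot: [0.865, -0.422, 0.267, 0.046]
contact_force: [-0.7, -0.8, -1.3]
gripper_width: -0.1
```

Emit:
play_rows(
  moves=[
    [[0,1.0,0.45],0,1],
  ],
)

```text
clock: 26.22
position: [12.6, 837.3, 522.6]
ee_rot: [0.865, -0.431, 0.251, 0.052]
contact_force: [-0.7, 2.2, -1.5]
gripper_width: 0.0
```

Emit:
play_rows(
  moves=[
    [[0,1.0,0.45],0,1],
  ],
)

```text
clock: 26.35
position: [13.3, 841.7, 533.6]
ee_rot: [0.867, -0.425, 0.258, 0.048]
contact_force: [0.2, 3.1, 1.8]
gripper_width: 0.2
```

Emit:
play_rows(
  moves=[
    [[0,1.0,0.45],0,1],
  ],
)

```text
clock: 26.48
position: [13.9, 847.0, 531.2]
ee_rot: [0.87, -0.42, 0.257, 0.032]
contact_force: [-0.1, 0.4, -1.1]
gripper_width: 0.1
```

Emit:
play_rows(
  moves=[
    [[0,1.0,0.45],0,1],
  ],
)

```text
clock: 26.6
position: [14.5, 849.8, 533.7]
ee_rot: [0.872, -0.417, 0.255, 0.014]
contact_force: [-0.9, -0.5, 0.4]
gripper_width: 0.4
```

Emit:
play_rows(
  moves=[
    [[0,1.0,0.45],0,1],
  ],
)

```text
clock: 26.72
position: [6.1, 823.4, 564.0]
ee_rot: [0.867, -0.448, 0.213, 0.043]
contact_force: [-0.2, 1.5, -1.1]
gripper_width: -0.2
```

Emit:
play_rows(
  moves=[
    [[0,1.0,0.45],0,1],
  ],
)

```text
clock: 26.85
position: [8.7, 816.2, 585.7]
ee_rot: [0.869, -0.448, 0.209, 0.022]
contact_force: [1.1, -4.6, 7.8]
gripper_width: -0.2
```

```bash
python3 pr.py
```

```text
26.85 [ 1.787  0.987  1.408  0.383 -2.266 -0.962] [  8.7 816.2 585.7] zaxis [ 0.343 -0.225 -0.912] F [ 1.1 -4.6  7.8]
head,tilt,roll [-33.3  24.2 -68.7]
-20 27 [61.9 42.9 37.4]
-15 26 [59.4 43.2 29.4]
-10 25 [57.2 43.6 22. ]
-5 23 [53.9 42.2 13.9]
0 22 [52.5 42.6  7.5]
5 21 [51.4 42.9  1.6]
10 20 [50.7 43.1 -3.9]
15 19 [50.2 43.3 -9. ]
20 18 [ 50.   43.3 -13.9]
```

Emit:
play_rows(
  moves=[
    [[0,1.0,0.5],0.15,1],
  ],
)

```text
clock: 26.98
position: [8.6, 828.5, 578.6]
ee_rot: [0.888, -0.41, 0.207, -0.003]
contact_force: [-0.5, 1.1, -0.6]
gripper_width: 0.0
```

Emit:
play_rows(
  moves=[
    [[0,1.0,0.5],0.15,1],
  ],
)

```text
clock: 27.1
position: [9.3, 835.7, 580.9]
ee_rot: [0.906, -0.37, 0.204, -0.03]
contact_force: [0.0, -0.1, -0.2]
gripper_width: -0.2
```

Emit:
play_rows(
  moves=[
    [[0,1.0,0.5],0.1,1],
  ],
)

```text
clock: 27.22
position: [10.0, 843.1, 581.6]
ee_rot: [0.916, -0.342, 0.201, -0.055]
contact_force: [-0.9, -0.5, -0.1]
gripper_width: -0.2
```

Emit:
play_rows(
  moves=[
    [[0,1.0,0.5],0,1],
  ],
)

```text
clock: 27.35
position: [10.8, 848.6, 581.5]
ee_rot: [0.917, -0.338, 0.198, -0.076]
contact_force: [-0.0, -0.6, -0.1]
gripper_width: -0.1
```

Emit:
play_rows(
  moves=[
    [[0,1.0,0.5],0,1],
  ],
)

```text
clock: 27.48
position: [11.7, 854.3, 581.2]
ee_rot: [0.917, -0.335, 0.195, -0.097]
contact_force: [0.2, 0.7, -0.3]
gripper_width: -0.4
```

Emit:
play_rows(
  moves=[
    [[0,1.0,0.5],0,1],
  ],
)

```text
clock: 27.6
position: [12.8, 858.9, 580.7]
ee_rot: [0.917, -0.331, 0.191, -0.118]
contact_force: [-1.0, 0.1, 0.2]
gripper_width: 0.0
```

Emit:
play_rows(
  moves=[
    [[0,1.0,0.5],0,1],
  ],
)

```text
clock: 27.72
position: [19.5, 823.9, 630.0]
ee_rot: [0.919, -0.342, 0.169, -0.104]
contact_force: [-1.2, 2.3, -0.4]
gripper_width: 0.1
```

```bash
python3 pr.py
```

```text
27.73 [ 1.783  0.932  1.389  0.441 -1.996 -0.734] [ 19.5 823.9 630. ] zaxis [ 0.381  0.075 -0.921] F [-1.2  2.3 -0.4]
head,tilt,roll [ 11.2  22.9 -38. ]
-20 17 [51.5 42.2 14.8]
-15 17 [53.3 43.7 11.6]
-10 16 [53.5 43.4  7.4]
-5 15 [53.9 42.9  3.3]
0 14 [54.4 42.4 -0.6]
5 14 [56.8 43.5 -3.1]
10 13 [57.6 42.8 -6.7]
15 13 [60.  43.8 -9. ]
20 12 [ 61.1  42.8 -12.3]
```

Emit:
play_rows(
  moves=[
    [[0,1.0,0.4],0.1,1],
  ],
)

```text
clock: 27.85
position: [23.1, 824.2, 642.6]
ee_rot: [0.925, -0.315, 0.163, -0.132]
contact_force: [0.7, -0.0, 0.4]
gripper_width: 0.0
```

Emit:
play_rows(
  moves=[
    [[0,1.0,0.45],0.1,1],
  ],
)

```text
clock: 27.98
position: [22.1, 839.6, 633.1]
ee_rot: [0.932, -0.287, 0.157, -0.157]
contact_force: [-0.9, 0.1, -0.8]
gripper_width: 0.1
```

Emit:
play_rows(
  moves=[
    [[0,1.0,0.45],0.1,1],
  ],
)

```text
clock: 28.1
position: [22.1, 851.4, 628.8]
ee_rot: [0.937, -0.258, 0.151, -0.182]
contact_force: [0.2, -0.1, -0.1]
gripper_width: 0.4
```

Emit:
play_rows(
  moves=[
    [[0,1.0,0.45],0.1,1],
  ],
)

```text
clock: 28.22
position: [22.3, 863.0, 624.6]
ee_rot: [0.94, -0.229, 0.144, -0.207]
contact_force: [0.3, 1.1, 0.9]
gripper_width: -0.0
```

Emit:
play_rows(
  moves=[
    [[0,1.0,0.45],0.1,1],
  ],
)

```text
clock: 28.35
position: [22.5, 874.5, 620.8]
ee_rot: [0.942, -0.2, 0.137, -0.232]
contact_force: [0.1, -0.2, -0.1]
gripper_width: 0.5
```

```bash
python3 pr.py
```

```text
28.35 [ 1.772  0.961  1.408  0.436 -1.666 -0.5  ] [ 22.5 874.5 620.8] zaxis [ 0.351  0.382 -0.855] F [ 0.1 -0.2 -0.1]
head,tilt,roll [ 47.4  31.2 -18.6]
-20 8 [47.7 42.9 -2.2]
-15 8 [51.4 43.6 -3.4]
-10 7 [53.3 42.6 -5.8]
-5 7 [56.9 43.1 -6.9]
0 7 [60.6 43.7 -8.1]
5 6 [ 62.9  42.2 -10.2]
10 6 [ 66.6  42.6 -11.2]
15 6 [ 70.2  43.  -12.3]
20 6 [ 73.9  43.2 -13.4]
```

6 more without turn.

Emit:
play_rows(
  moves=[
    [[0,1.0,0.45],0,1],
  ],
)

```text
clock: 28.48
position: [23.0, 884.2, 616.5]
ee_rot: [0.938, -0.196, 0.135, -0.254]
contact_force: [1.3, -0.1, 0.5]
gripper_width: 0.3
```

Emit:
play_rows(
  moves=[
    [[0,1.0,0.45],0,1],
  ],
)

```text
clock: 28.6
position: [23.3, 894.0, 612.4]
ee_rot: [0.932, -0.193, 0.133, -0.276]
contact_force: [0.6, 0.4, -0.2]
gripper_width: 0.1
```

Emit:
play_rows(
  moves=[
    [[0,1.0,0.45],0,1],
  ],
)

```text
clock: 28.72
position: [22.2, 905.6, 604.7]
ee_rot: [0.928, -0.187, 0.131, -0.296]
contact_force: [-0.1, 0.0, 0.7]
gripper_width: -0.1
```

```bash
python3 pr.py|head -2
```

```text
28.73 [ 1.767  0.995  1.408  0.461 -1.502 -0.511] [ 22.2 905.6 604.7] zaxis [ 0.353  0.5   -0.791] F [-0.1  0.   0.7]
head,tilt,roll [ 54.8  37.8 -12.4]
```

Emit:
play_rows(
  moves=[
    [[0,1.0,0.45],0,1],
  ],
)

```text
clock: 28.85
position: [15.3, 941.7, 414.6]
ee_rot: [0.968, -0.126, 0.208, -0.065]
contact_force: [-1.1, 8.9, 1.0]
gripper_width: -0.1
```

Emit:
play_rows(
  moves=[
    [[0,1.0,0.45],0,1],
  ],
)

```text
clock: 28.98
position: [8.1, 982.3, 191.6]
ee_rot: [0.967, -0.098, 0.235, 0.014]
contact_force: [-1.5, 4.7, -13.8]
gripper_width: 0.1
```

```bash
python3 pr.py|head -2
python3 - <<'E'
from sim import *
q=np.array([1.767,.995,1.408,.461,-1.502,-.511]);P,M=fk(q)
print(info(Ro.from_matrix(M)))
# path simulate: inward+turn left, then to work
M0=mk(55,42,-10)
pts=[([60,780,500],70),([110,700,470],100),([200,600,440],130),([300,450,420],130),([400,250,400],110),([450,50,380],95),([430,-60,330],85)]
for p,h in pts:
    q=step(q,np.array(p,float),mk(h,42,-10));P,M=fk(q);print(q.round(2),P.round(0),info(Ro.from_matrix(M)))
print('knob')
M=mk(85,42,-10)
for t in (W(90,61,66),W(90,-9,66),W(-85,60,32),W(-85,0,32)):
    x=ik(t-173*M[:,2],M,[q]+seeds);print(np.round(t-173*M[:,2]),None if x is None else x.round(2))
E
```

```text
28.98 [ 1.765  1.421  1.393  0.447 -1.706 -0.372] [  8.1 982.3 191.6] zaxis [ 0.451 -0.074 -0.889] F [ -1.5   4.7 -13.8]
head,tilt,roll [ -9.3  27.2 -87.7]
[ 54.8  37.7 -12.5]
[ 1.72  0.49  0.12  0.58 -0.62 -0.7 ] [ 60. 780. 500.] [ 70.  42. -10.]
[ 1.63  0.37  0.13 -0.14 -0.6   0.38] [110. 700. 470.] [100.  42. -10.]
[ 1.34  0.32  0.16 -0.67 -1.03  1.34] [200. 600. 440.] [130.  42. -10.]
[ 1.05  0.22 -0.   -0.75 -1.17  1.63] [300. 450. 420.] [130.  42. -10.]
[ 0.63  0.13 -0.16 -0.77 -1.17  1.74] [400. 250. 400.] [110.  42. -10.]
[ 0.18  0.15 -0.19 -0.78 -1.26  1.91] [450.  50. 380.] [ 95.  42. -10.]
[-0.07  0.19 -0.28 -0.79 -1.22  2.06] [430. -60. 330.] [ 85.  42. -10.]
knob
[511. -91. 195.] [-0.13  0.52 -0.19 -0.85 -1.1   2.29]
[581. -97. 195.] [-0.12  0.6  -0.03 -0.83 -1.14  2.21]
[ 497. -266.  161.] [-0.42  0.65 -0.07 -0.73 -1.24  2.46]
[ 557. -271.  161.] [-0.39  0.71  0.07 -0.73 -1.28  2.39]
```

Emit:
play_rows(
  moves=[
    [[0,-0.15,0.2],0,1],
    [[0,-0.35,0.4],0,1],
    [[0,-0.4,0.6],0,1],
    [[0,-0.4,0.8],0,1],
  ],
)

```text
clock: 29.48
position: [4.6, 876.3, 363.0]
ee_rot: [0.963, -0.088, 0.248, 0.05]
contact_force: [-0.4, 3.8, 12.9]
gripper_width: -0.0
```

```bash
sed -i 's/for t in (.*/for t in (-60,-50,-40,-30,-20,-10,0,10,20):/' pr.py; python3 pr.py
```

```text
29.48 [ 1.793  0.942  0.732  0.442 -1.624 -0.44 ] [  4.6 876.3 363. ] zaxis [ 0.469 -0.141 -0.872] F [-0.4  3.8 12.9]
head,tilt,roll [-16.7  29.3 -96.3]
-60 33 [74.9 42.4 49.3]
-50 31 [64.6 42.7 25.7]
-40 28 [55.4 42.5  4.6]
-30 25 [ 48.4  42.9 -12.9]
-20 22 [ 43.5  43.2 -27.5]
-10 19 [ 40.2  43.2 -39.9]
0 16 [ 38.   42.7 -50.6]
10 14 [ 38.9  43.  -58.5]
20 12 [ 40.6  42.7 -65.5]
```

Emit:
play_rows(
  moves=[
    [[0,-0.05,0.1],-0.35,1],
    [[0.03,-0.1,0.2],-0.7,1],
    [[0.05,-0.15,0.3],-1,1],
    [[0.05,-0.15,0.35],-1,1],
  ],
)

```text
clock: 29.98
position: [20.7, 830.4, 474.2]
ee_rot: [0.908, -0.336, 0.224, 0.108]
contact_force: [0.2, -0.2, 0.4]
gripper_width: 0.1
```

Emit:
play_rows(
  moves=[
    [[0,0.05,0],-0.35,1],
    [[0,0.1,0.04],-0.7,1],
    [[0,0.15,0.07],-0.9,1],
    [[0,0.2,0.09],-0.9,1],
  ],
)

```text
clock: 30.48
position: [20.7, 844.5, 484.0]
ee_rot: [0.808, -0.54, 0.188, 0.145]
contact_force: [-0.8, 0.2, 1.2]
gripper_width: 0.3
```

```bash
python3 pr.py
```

```text
30.48 [ 1.746  1.061  1.408  0.101 -2.388 -1.296] [ 20.7 844.5 484. ] zaxis [ 0.147 -0.436 -0.888] F [-0.8  0.2  1.2]
head,tilt,roll [-71.4  27.4 -93.9]
-60 26 [126.2  43.2 174.6]
-50 29 [119.   43.6 156.6]
-40 31 [111.1  42.8 136.5]
-30 33 [101.4  43.4 113.6]
-20 34 [91.4 44.  89.4]
-10 33 [81.2 42.8 65. ]
0 32 [71.8 43.7 42. ]
10 29 [62.2 42.2 20.2]
20 27 [55.9 43.6  2.4]
```

Emit:
play_rows(
  moves=[
    [[0,1.0,0.45],0,1],
  ],
)

```text
clock: 30.6
position: [19.7, 846.3, 487.0]
ee_rot: [0.812, -0.539, 0.182, 0.129]
contact_force: [0.3, -0.3, 0.5]
gripper_width: 0.1
```

Emit:
play_rows(
  moves=[
    [[0,1.0,0.45],0,1],
  ],
)

```text
clock: 30.72
position: [18.6, 848.5, 489.6]
ee_rot: [0.816, -0.539, 0.175, 0.113]
contact_force: [0.4, -0.1, 1.3]
gripper_width: -0.2
```

Emit:
play_rows(
  moves=[
    [[0,1.0,0.45],0,1],
  ],
)

```text
clock: 30.85
position: [17.9, 851.1, 491.7]
ee_rot: [0.82, -0.538, 0.169, 0.097]
contact_force: [-0.1, 0.5, -0.2]
gripper_width: -0.0
```

Emit:
play_rows(
  moves=[
    [[0,1.0,0.45],0,1],
  ],
)

```text
clock: 30.98
position: [17.4, 853.8, 493.6]
ee_rot: [0.823, -0.538, 0.163, 0.08]
contact_force: [-0.1, -0.2, 0.2]
gripper_width: 0.1
```

Emit:
play_rows(
  moves=[
    [[0,1.0,0.45],0,1],
  ],
)

```text
clock: 31.1
position: [16.9, 856.8, 495.4]
ee_rot: [0.826, -0.537, 0.156, 0.064]
contact_force: [0.8, 0.3, 0.0]
gripper_width: -0.3
```

Emit:
play_rows(
  moves=[
    [[0,1.0,0.45],0,1],
  ],
)

```text
clock: 31.22
position: [16.5, 859.9, 497.2]
ee_rot: [0.829, -0.536, 0.15, 0.047]
contact_force: [0.5, 0.2, 0.5]
gripper_width: 0.1
```

Emit:
play_rows(
  moves=[
    [[0,1.0,0.45],0,1],
  ],
)

```text
clock: 31.35
position: [16.2, 863.3, 498.8]
ee_rot: [0.832, -0.535, 0.143, 0.03]
contact_force: [0.5, 0.6, 0.2]
gripper_width: -0.2
```

Emit:
play_rows(
  moves=[
    [[0,1.0,0.45],0,1],
  ],
)

```text
clock: 31.48
position: [15.8, 866.8, 500.2]
ee_rot: [0.834, -0.534, 0.137, 0.013]
contact_force: [-0.6, 0.4, 0.3]
gripper_width: 0.2
```

```bash
sed -i 's/for t in (.*/for t in (-10,0,10,20,30,40,60,80):/' pr.py; python3 pr.py
```

```text
31.48 [ 1.76   1.051  1.407  0.212 -2.126 -1.234] [ 15.8 866.8 500.2] zaxis [ 0.214 -0.167 -0.962] F [-0.6  0.4  0.3]
head,tilt,roll [-38.   15.8 -62.8]
-10 25 [72.  43.2 51.6]
0 24 [69.4 43.9 38.5]
10 22 [66.7 42.7 25.8]
20 21 [65.9 43.5 14.9]
30 19 [64.7 42.2  4.2]
40 18 [65.3 42.7 -4.8]
60 16 [ 68.2  42.9 -20.9]
80 15 [ 73.6  44.  -34.4]
```

Emit:
play_rows(
  moves=[
    [[0,1.0,0.45],0.3,1],
  ],
)

```text
clock: 31.6
position: [15.8, 874.5, 503.5]
ee_rot: [0.876, -0.464, 0.132, -0.015]
contact_force: [0.2, -0.2, -0.8]
gripper_width: 0.1
```

Emit:
play_rows(
  moves=[
    [[0,1.0,0.45],0.3,1],
  ],
)

```text
clock: 31.72
position: [15.5, 883.1, 506.1]
ee_rot: [0.912, -0.389, 0.126, -0.043]
contact_force: [0.3, 0.2, -0.9]
gripper_width: 0.1
```

Emit:
play_rows(
  moves=[
    [[0,1.0,0.45],0.3,1],
  ],
)

```text
clock: 31.85
position: [15.4, 892.1, 508.6]
ee_rot: [0.94, -0.311, 0.12, -0.072]
contact_force: [-0.8, -0.7, 0.4]
gripper_width: 0.2
```

Emit:
play_rows(
  moves=[
    [[0,1.0,0.45],0.3,1],
  ],
)

```text
clock: 31.98
position: [15.4, 901.2, 510.9]
ee_rot: [0.961, -0.231, 0.112, -0.1]
contact_force: [0.4, 0.5, -1.0]
gripper_width: 0.1
```

Emit:
play_rows(
  moves=[
    [[0,1.0,0.45],0.3,1],
  ],
)

```text
clock: 32.1
position: [15.3, 910.4, 512.7]
ee_rot: [0.975, -0.149, 0.104, -0.128]
contact_force: [0.2, 0.6, -0.4]
gripper_width: -0.5
```

```bash
python3 pr.py
```

```text
32.1 [ 1.762  1.051  1.407  0.286 -1.743 -0.42 ] [ 15.3 910.4 512.7] zaxis [ 0.24   0.218 -0.946] F [ 0.2  0.6 -0.4]
head,tilt,roll [ 42.2  18.9 -30.4]
-10 14 [66.8 43.3  0.1]
0 13 [69.9 42.9 -6. ]
10 12 [ 73.3  42.1 -11.8]
20 12 [ 77.7  43.  -16.7]
30 12 [ 82.2  43.7 -21.7]
40 12 [ 86.6  44.  -26.6]
60 12 [ 95.4  43.9 -36.4]
80 12 [104.2  42.7 -46.2]
```

Emit:
play_rows(
  moves=[
    [[0,1.0,0.5],0,1],
  ],
)

```text
clock: 32.22
position: [15.6, 915.0, 515.3]
ee_rot: [0.973, -0.146, 0.103, -0.148]
contact_force: [0.2, -0.1, 0.2]
gripper_width: 0.0
```

Emit:
play_rows(
  moves=[
    [[0,1.0,0.5],0,1],
  ],
)

```text
clock: 32.35
position: [15.6, 919.9, 517.3]
ee_rot: [0.97, -0.143, 0.103, -0.169]
contact_force: [0.2, 0.5, -0.7]
gripper_width: -0.1
```

Emit:
play_rows(
  moves=[
    [[0,1.0,0.5],0,1],
  ],
)

```text
clock: 32.48
position: [15.7, 925.0, 519.1]
ee_rot: [0.966, -0.141, 0.102, -0.19]
contact_force: [0.0, -0.3, 0.0]
gripper_width: -0.4
```

Emit:
play_rows(
  moves=[
    [[0,1.0,0.5],0,1],
  ],
)

```text
clock: 32.6
position: [15.8, 930.2, 520.7]
ee_rot: [0.963, -0.138, 0.102, -0.21]
contact_force: [0.8, -0.7, 0.3]
gripper_width: 0.3
```

```bash
python3 pr.py | head -4
```

```text
32.6 [ 1.761  1.056  1.407  0.326 -1.574 -0.415] [ 15.8 930.2 520.7] zaxis [ 0.254  0.377 -0.891] F [ 0.8 -0.7  0.3]
head,tilt,roll [ 56.   27.  -17.7]
-10 9 [63.5 43.2 -3.2]
0 8 [68.7 42.3 -7.2]
```

Emit:
play_rows(
  moves=[
    [[0,1.0,0.5],0.2,1],
  ],
)

```text
clock: 32.72
position: [15.4, 937.7, 522.1]
ee_rot: [0.964, -0.083, 0.091, -0.235]
contact_force: [0.5, -0.2, 0.3]
gripper_width: -0.1
```

Emit:
play_rows(
  moves=[
    [[0,1.0,0.5],0.2,1],
  ],
)

```text
clock: 32.85
position: [15.1, 944.4, 524.2]
ee_rot: [0.962, -0.029, 0.08, -0.259]
contact_force: [0.4, 0.7, -0.1]
gripper_width: -0.0
```

Emit:
play_rows(
  moves=[
    [[0,1.0,0.5],0.15,1],
  ],
)

```text
clock: 32.98
position: [14.7, 950.5, 525.7]
ee_rot: [0.957, 0.011, 0.071, -0.282]
contact_force: [0.3, -0.2, 0.0]
gripper_width: 0.0
```

```bash
python3 pr.py | head -4
```

```text
32.98 [ 1.75   1.043  1.407  0.23  -1.389 -0.134] [ 14.7 950.5 525.7] zaxis [ 0.13   0.542 -0.831] F [ 0.3 -0.2  0. ]
head,tilt,roll [ 76.5  33.8 -14.8]
-10 5 [ 72.1  43.8 -10.4]
0 4 [ 79.2  42.1 -12.6]
```

Three more.

Emit:
play_rows(
  moves=[
    [[0,1.0,0.5],0,1],
  ],
)

```text
clock: 33.1
position: [14.4, 956.0, 527.2]
ee_rot: [0.95, 0.012, 0.073, -0.303]
contact_force: [0.9, -0.3, 0.2]
gripper_width: 0.4
```

Emit:
play_rows(
  moves=[
    [[0,1.0,0.55],0,1],
  ],
)

```text
clock: 33.22
position: [13.6, 961.0, 528.9]
ee_rot: [0.944, 0.013, 0.075, -0.322]
contact_force: [-0.6, 0.6, -0.6]
gripper_width: 0.1
```

Emit:
play_rows(
  moves=[
    [[0,1.0,0.55],0,1],
  ],
)

```text
clock: 33.35
position: [13.1, 965.5, 531.5]
ee_rot: [0.937, 0.014, 0.077, -0.342]
contact_force: [-0.3, -0.2, -0.4]
gripper_width: -0.3
```

```bash
python3 pr.py | head -2
python3 - <<'E'
from sim import *
q=np.array([1.75,1.04,1.407,.23,-1.3,-.134])
t,r=40.5,-13
pts=[([60,780,500],85),([110,700,470],100),([200,600,440],100),([300,450,420],100),([400,250,400],95),([450,50,380],90),([430,-60,330],85)]
for p,h in pts:
    q=step(q,np.array(p,float),mk(h,t,r));P,M=fk(q);print(q.round(2),P.round(0),info(Ro.from_matrix(M)))
E
```

```text
33.35 [ 1.75   1.053  1.407  0.262 -1.257 -0.145] [ 13.1 965.5 531.5] zaxis [ 0.134  0.642 -0.755] F [-0.3 -0.2 -0.4]
head,tilt,roll [ 78.2  41.  -13.5]
[ 1.72  0.49  0.24  0.25 -0.64 -0.16] [ 60. 780. 500.] [ 85.   40.5 -13. ]
[ 1.63  0.38  0.13 -0.13 -0.63  0.42] [110. 700. 470.] [100.   40.5 -13. ]
[ 1.45  0.27 -0.02 -0.33 -0.62  0.72] [200. 600. 440.] [100.   40.5 -13. ]
[ 1.15  0.16 -0.14 -0.57 -0.75  1.14] [300. 450. 420.] [100.   40.5 -13. ]
[ 0.67  0.1  -0.21 -0.72 -0.96  1.55] [400. 250. 400.] [ 95.   40.5 -13. ]
[ 0.19  0.13 -0.21 -0.76 -1.19  1.89] [450.  50. 380.] [ 90.   40.5 -13. ]
[-0.06  0.19 -0.28 -0.77 -1.2   2.1 ] [430. -60. 330.] [ 85.   40.5 -13. ]
```

Emit:
play_rows(
  moves=[
    [[0.06,-0.18,-0.05],0.1,1],
    [[0.12,-0.36,-0.1],0.2,1],
    [[0.18,-0.54,-0.15],0.3,1],
    [[0.24,-0.72,-0.2],0.4,1],
    [[0.3,-0.9,-0.25],0.5,1],
  ],
)

```text
clock: 33.98
position: [85.0, 750.2, 472.9]
ee_rot: [0.926, 0.137, 0.032, -0.35]
contact_force: [0.4, 0.8, 0.7]
gripper_width: -0.0
```

Emit:
play_rows(
  moves=[
    [[0.1,-0.17,0],0,1],
    [[0.2,-0.34,0],0,1],
    [[0.3,-0.51,0],0,1],
    [[0.4,-0.68,-0.04],0,1],
    [[0.5,-0.84,-0.06],0,1],
    [[0.6,-1.0,-0.08],0,1],
  ],
)

```text
clock: 34.72
position: [265.5, 448.4, 449.5]
ee_rot: [0.926, 0.137, 0.032, -0.351]
contact_force: [0.6, -0.4, -0.3]
gripper_width: -0.1
```

```bash
python3 -c "
from h import *
S()"
```

```text
34.73 [ 1.264  0.079 -0.21  -0.404 -0.634  0.849] [265.5 448.4 449.5] zaxis [-0.036  0.658 -0.752] F [ 0.6 -0.4 -0.3]
head,tilt,roll [ 93.2  41.2 -13.7]
```

Emit:
play_rows(
  moves=[
    [[0.08,-0.17,0],0,1],
    [[0.16,-0.34,0],0,1],
    [[0.25,-0.5,-0.05],-0.05,1],
    [[0.33,-0.66,-0.1],-0.1,1],
    [[0.41,-0.83,-0.15],-0.15,1],
    [[0.5,-1.0,-0.2],-0.2,1],
  ],
)

```text
clock: 35.48
position: [416.0, 146.5, 390.0]
ee_rot: [0.932, 0.089, 0.052, -0.349]
contact_force: [0.6, 0.4, -0.2]
gripper_width: 0.2
```

```bash
python3 -c "
from h import *
S()"
```

```text
35.48 [ 0.437  0.065 -0.264 -0.761 -1.003  1.67 ] [416.  146.5 390. ] zaxis [ 0.036  0.659 -0.752] F [ 0.6  0.4 -0.2]
head,tilt,roll [ 86.9  41.3 -14. ]
```

Emit:
play_rows(
  moves=[
    [[0.08,-0.18,-0.05],0,1],
    [[0.16,-0.36,-0.12],-0.06,1],
    [[0.24,-0.54,-0.2],-0.06,1],
    [[0.3,-0.7,-0.3],-0.06,1],
    [[0.32,-0.785,-0.45],-0.06,1],
    [[0.32,-0.785,-0.45],-0.06,1],
  ],
)

```text
clock: 36.22
position: [511.5, -90.7, 251.3]
ee_rot: [0.933, 0.071, 0.055, -0.348]
contact_force: [-0.1, 1.8, 0.1]
gripper_width: 0.2
```

Run:
```python
from h import *
import pickle
s=S();p=shot('wrist','w3.png');pickle.dump(dict(p),open('w3.pkl','wb'))
```

```text
36.23 [-0.119  0.429 -0.16  -0.801 -1.163  2.243] [511.5 -90.7 251.3] zaxis [ 0.053  0.657 -0.752] F [-0.1  1.8  0.1]
head,tilt,roll [ 85.4  41.3 -13.3]
```

View pics/w3.png

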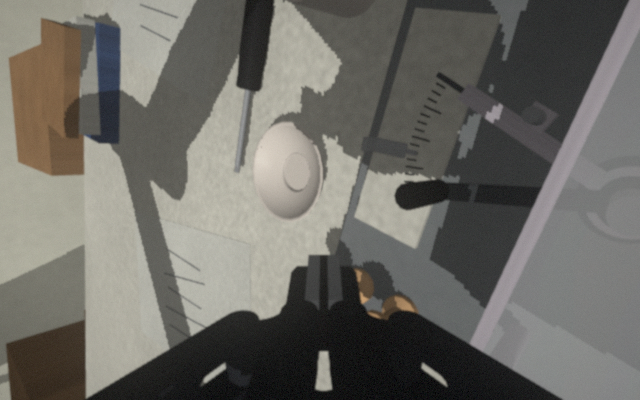

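Run:
```python
from h import *
import pickle
a=cv2.imread('pics/w3.png')[50:215,330:500]; a=cv2.convertScaleAbs(a,alpha=1.5,beta=15); cv2.imwrite('pics/w3z.png',cv2.resize(a,None,fx=3.6,fy=3.6,interpolation=cv2.INTER_CUBIC))
p=pickle.load(open('w3.pkl','rb'))
x=[574.6,-70.6,np.radians(85.12)]
def tr(x,L): L=np.atleast_2d(L);c,s=np.cos(x[2]),np.sin(x[2]); return np.c_[x[0]+c*L[:,0]-s*L[:,1],x[1]+s*L[:,0]+c*L[:,1],L[:,2]]
zz=lambda X:((proj(p,tr(x,X))-[330,50])*3.6).round(0).tolist()
P=lambda r,d,z:[r*np.cos(d-.325),r*np.sin(d-.325),z]
for dg in (0,10,20,25,30,40): print(dg,zz(P(112,np.radians(dg),16)))
for d in (.40,.42,.44,.46): print('clip',d,zz(P(112.5,d,18)),'body top in/out',zz(P(122,d,34)),zz(P(146,d,34)))
print('knob',zz(P(85,.645,80)),'ptr',zz(P(116,0,27)))
```

```text
0 [[425.0, 115.0]]
10 [[364.0, 219.0]]
20 [[324.0, 323.0]]
25 [[310.0, 375.0]]
30 [[301.0, 426.0]]
40 [[295.0, 529.0]]
clip 0.4 [[308.0, 352.0]] body top in/out [[221.0, 339.0]] [[113.0, 312.0]]
clip 0.42 [[305.0, 364.0]] body top in/out [[218.0, 352.0]] [[110.0, 327.0]]
clip 0.44 [[302.0, 376.0]] body top in/out [[215.0, 366.0]] [[107.0, 342.0]]
clip 0.46 [[300.0, 388.0]] body top in/out [[213.0, 379.0]] [[105.0, 357.0]]
knob [[268.0, 539.0]] ptr [[382.0, 92.0]]
```

View pics/w3z.png

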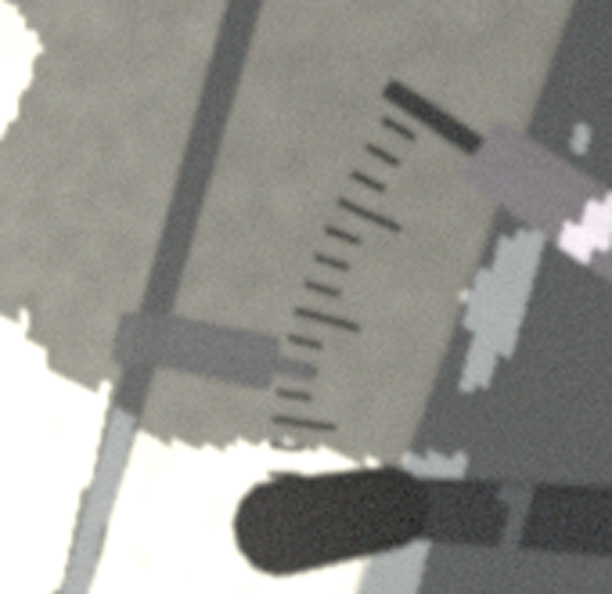

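Emit:
play_rows(
  moves=[
    [[0,0.02,-0.09],0,1],
    [[0.005,0.025,-0.17],0,1],
    [[0.005,0.025,-0.17],0,1],
    [[0.045,0.022,-0.17],0,1],
    [[0.08,0.018,-0.17],0,1],
    [[0.115,0.015,-0.17],0,1],
    [[0.15,0.012,-0.17],0,1],
    [[0.18,0.01,-0.17],0,1],
    [[0.205,0.008,-0.17],0,1],
    [[0.215,0.007,-0.17],0,1],
    [[0.215,0.007,-0.17],0,1],
  ],
)

```text
clock: 37.65
position: [576.5, -88.2, 202.5]
ee_rot: [0.933, 0.073, 0.057, -0.347]
contact_force: [-0.5, 0.0, 0.8]
gripper_width: -0.0
```

```bash
cat > look.py <<'E'
from h import *
import pickle,sys
from ik import W as WW
s=S();R=Ro.from_quat(s['ee_rot']);tip=s['position']+R.apply([0,0,173])
ps=np.radians(85.12);d=tip[:2]-[574.6,-70.6];print('tip local',np.round([d[0]*np.cos(ps)+d[1]*np.sin(ps),-d[0]*np.sin(ps)+d[1]*np.cos(ps),tip[2]],1))
if len(sys.argv)>1:
    n=sys.argv[1];p=shot('wrist',n+'.png');pickle.dump(dict(p),open(n+'.pkl','wb'))
E
python3 look.py w4
```

```text
37.65 [-0.104  0.575 -0.042 -0.814 -1.132  2.259] [576.5 -88.2 202.5] zaxis [ 0.055  0.656 -0.753] F [-0.5  0.   0.8]
head,tilt,roll [ 85.2  41.2 -13.7]
tip local [96.6 -3.3 72.3]
```

View pics/w4.png

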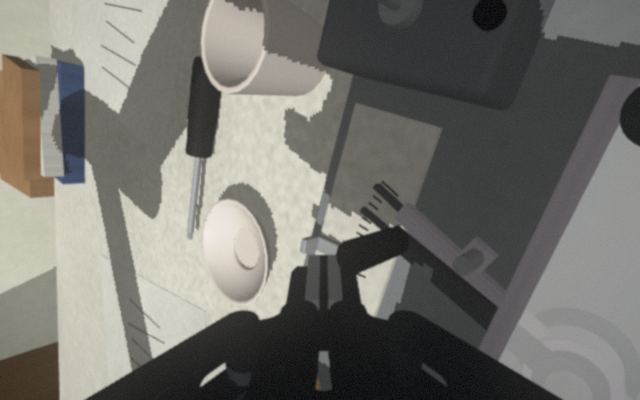

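Emit:
play_rows(
  moves=[
    [[0.012,-0.001,0],0,1],
    [[0.022,-0.002,0],0,1],
    [[0.022,-0.002,0],0,1],
  ],
)

```text
clock: 38.08
position: [583.0, -89.1, 202.2]
ee_rot: [0.933, 0.072, 0.057, -0.347]
contact_force: [-1.0, 0.3, 0.4]
gripper_width: -0.1
```

```bash
python3 look.py w5; python3 -c "
import cv2
a=cv2.imread('pics/w5.png')[120:330,300:540];a=cv2.convertScaleAbs(a,alpha=1.8,beta=20);cv2.imwrite('pics/w5z.png',cv2.resize(a,None,fx=2.8,fy=2.8,interpolation=cv2.INTER_CUBIC))"
```

```text
38.08 [-0.104  0.583 -0.026 -0.811 -1.137  2.252] [583.  -89.1 202.2] zaxis [ 0.055  0.656 -0.753] F [-1.   0.3  0.4]
head,tilt,roll [ 85.2  41.2 -13.7]
tip local [96.1 -9.8 71.9]
```

View pics/w5z.png

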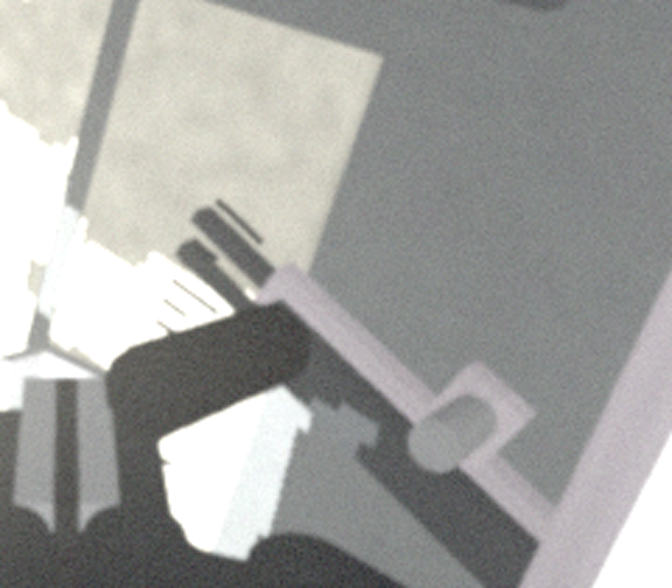

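```bash
cat > pj.py <<'E'
from h import *
import pickle
def tr(x,L): L=np.atleast_2d(L);c,s=np.cos(x[2]),np.sin(x[2]); return np.c_[x[0]+c*L[:,0]-s*L[:,1],x[1]+s*L[:,0]+c*L[:,1],L[:,2]]
XW=[574.6,-70.6,np.radians(85.12)]
P=lambda r,d,z:[r*np.cos(d-.325),r*np.sin(d-.325),z]
def zz(p,X,o,s): return ((proj(p,tr(XW,X))-o)*s).round(0).tolist()
E
python3 - <<'E'
from pj import *
p=pickle.load(open('w5.pkl','rb'))
for d in (0,.05,.1,.15): print(d,'drag',zz(p,P(110,d,39),[300,120],2.8),'ptr',zz(p,P(116,d,28),[300,120],2.8),'knobbase',zz(p,P(85,d,40),[300,120],2.8),'top',zz(p,P(85,d,80),[300,120],2.8))
E
```

```text
0 drag [[179.0, 244.0]] ptr [[190.0, 217.0]] knobbase [[273.0, 340.0]] top [[137.0, 392.0]]
0.05 drag [[164.0, 266.0]] ptr [[175.0, 240.0]] knobbase [[260.0, 358.0]] top [[123.0, 412.0]]
0.1 drag [[151.0, 289.0]] ptr [[162.0, 263.0]] knobbase [[248.0, 376.0]] top [[110.0, 433.0]]
0.15 drag [[139.0, 312.0]] ptr [[150.0, 286.0]] knobbase [[237.0, 394.0]] top [[99.0, 454.0]]
```

Emit:
play_rows(
  moves=[
    [[0.006,0,0],0,1],
    [[0.008,-0.001,0],0,1],
    [[0.008,-0.001,0],0,1],
  ],
)

```text
clock: 38.5
position: [585.0, -89.3, 202.1]
ee_rot: [0.933, 0.072, 0.056, -0.347]
contact_force: [-1.9, -0.7, 0.6]
gripper_width: -0.2
```

```bash
python3 look.py w6; python3 -c "
import cv2
a=cv2.imread('pics/w6.png')[120:330,300:540];a=cv2.convertScaleAbs(a,alpha=1.8,beta=20);cv2.imwrite('pics/w6z.png',cv2.resize(a,None,fx=2.8,fy=2.8,interpolation=cv2.INTER_CUBIC))"
```

```text
38.5 [-0.103  0.586 -0.021 -0.81  -1.14   2.25 ] [585.  -89.3 202.1] zaxis [ 0.054  0.656 -0.753] F [-1.9 -0.7  0.6]
head,tilt,roll [ 85.3  41.2 -13.6]
tip local [ 96.2 -11.7  71.9]
```

View pics/w6z.png

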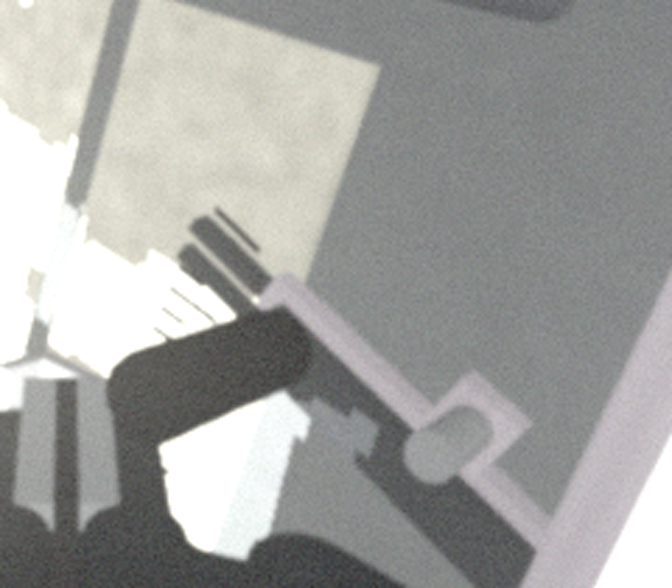

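Emit:
play_rows(
  moves=[
    [[0.008,-0.001,0],0,1],
    [[0.012,-0.001,0],0,1],
    [[0.012,-0.001,0],0,1],
  ],
)

```text
clock: 38.92
position: [586.8, -89.5, 201.7]
ee_rot: [0.933, 0.073, 0.053, -0.348]
contact_force: [-8.3, -1.2, 3.1]
gripper_width: 0.0
```

```bash
python3 look.py w7; python3 -c "
import cv2
a=cv2.imread('pics/w7.png')[120:330,300:540];a=cv2.convertScaleAbs(a,alpha=1.8,beta=20);cv2.imwrite('pics/w7z.png',cv2.resize(a,None,fx=2.8,fy=2.8,interpolation=cv2.INTER_CUBIC))"
```

```text
38.92 [-0.103  0.59  -0.015 -0.808 -1.147  2.246] [586.8 -89.5 201.7] zaxis [ 0.048  0.658 -0.752] F [-8.3 -1.2  3.1]
head,tilt,roll [ 85.9  41.2 -13.1]
tip local [ 96.3 -12.3  71.7]
```

View pics/w7z.png

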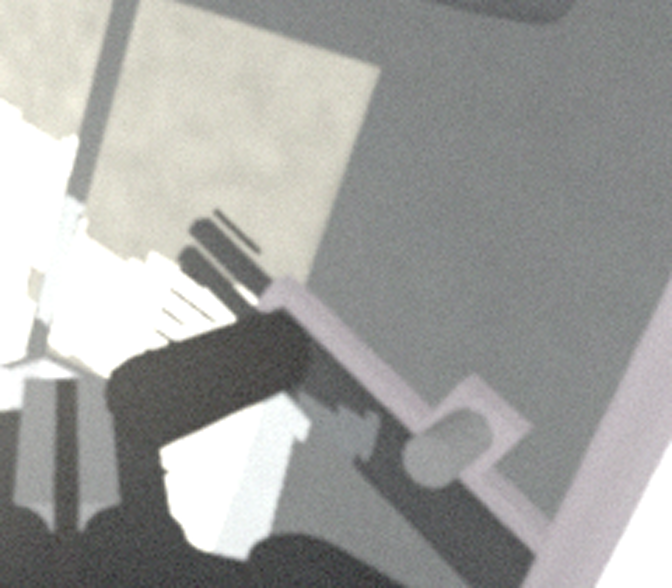

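Emit:
play_rows(
  moves=[
    [[-0.03,0,0],0,1],
    [[-0.06,0.0,0.0],0,1],
    [[-0.06,0.0,0.15],0,1],
    [[-0.06,0.0,0.25],0,1],
  ],
)

```text
clock: 39.48
position: [569.0, -89.7, 278.6]
ee_rot: [0.933, 0.073, 0.054, -0.348]
contact_force: [-0.7, -0.2, 0.4]
gripper_width: -0.1
```

```bash
python3 look.py
python3 - <<'E'
from h import *
c=wcam([0,0,0],Ro.identity())
for z in (173,160,150,140,130,120,110,100):
    print(z,[np.round(proj(c,[0,y,z])[0]).tolist() for y in (-40,-15,0,15,40)])
E
```

```text
39.48 [-0.1    0.466 -0.012 -0.773 -1.232  2.148] [569.  -89.7 278.6] zaxis [ 0.05   0.657 -0.752] F [-0.7 -0.2  0.4]
head,tilt,roll [ 85.6  41.2 -13.3]
tip local [ 94.5   5.  148.4]
173 [[237.0, 271.0], [292.0, 271.0], [325.0, 271.0], [358.0, 271.0], [413.0, 271.0]]
160 [[230.0, 286.0], [289.0, 287.0], [325.0, 287.0], [361.0, 287.0], [420.0, 287.0]]
150 [[224.0, 300.0], [287.0, 300.0], [325.0, 301.0], [363.0, 301.0], [426.0, 301.0]]
140 [[216.0, 316.0], [284.0, 316.0], [325.0, 317.0], [366.0, 317.0], [434.0, 317.0]]
130 [[208.0, 335.0], [281.0, 335.0], [325.0, 335.0], [369.0, 335.0], [443.0, 335.0]]
120 [[198.0, 356.0], [278.0, 357.0], [325.0, 357.0], [373.0, 357.0], [453.0, 357.0]]
110 [[186.0, 382.0], [273.0, 382.0], [325.0, 382.0], [378.0, 382.0], [465.0, 383.0]]
100 [[172.0, 413.0], [268.0, 413.0], [326.0, 413.0], [383.0, 413.0], [479.0, 414.0]]
```

View pics/w7.png

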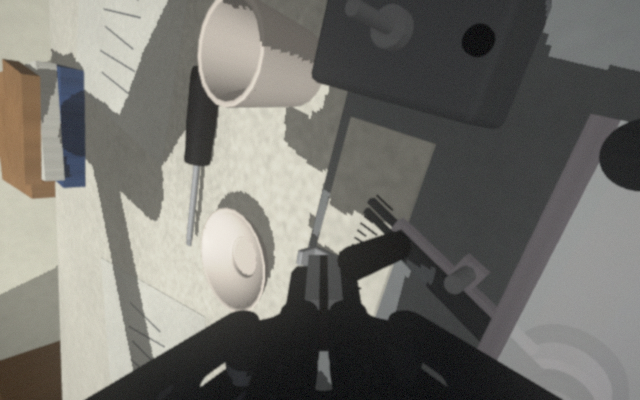

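Run:
```python
from ik import *
from h import arm,info
s=arm.read_state();R=Ro.from_quat(s['ee_rot']).as_matrix();p=s['position']
print('R',R.round(3).tolist())
off=R@[0,49.75,160]; up=R@[0,-49.75,160]
print('lower-up',(off-up).round(1))
for nm,t in (('high',W(-140,62,110)),('out',W(-140,62,34)),('in',W(-84,62,34)),('touch',W(-84,45,34)),('d.437',W(-84,5,34))):
    T=t-off;x=ik(T,R,[s['joints']]);print(nm,T.round(1),'shift',((T-p)/300).round(3),None if x is None else x.round(2), 'upper tip',(T+up).round(0))
```

```text
R [[0.983, 0.174, 0.05], [0.098, -0.747, 0.657], [0.152, -0.641, -0.752]]
lower-up [ 17.3 -74.4 -63.8]
high [ 484.2 -272.7  262.3] shift [-0.283 -0.61  -0.054] [-0.43  0.5  -0.04 -0.68 -1.38  2.41] upper tip [ 484. -130.  174.]
out [ 484.2 -272.7  186.3] shift [-0.283 -0.61  -0.308] [-0.43  0.6  -0.08 -0.7  -1.27  2.51] upper tip [ 484. -130.   98.]
in [ 489.  -217.   186.3] shift [-0.267 -0.424 -0.308] [-0.35  0.57 -0.14 -0.75 -1.21  2.47] upper tip [488. -75.  98.]
touch [ 505.9 -218.4  186.3] shift [-0.21  -0.429 -0.308] [-0.34  0.59 -0.1  -0.75 -1.22  2.45] upper tip [505. -76.  98.]
d.437 [ 545.8 -221.8  186.3] shift [-0.077 -0.44  -0.308] [-0.32  0.63 -0.01 -0.74 -1.25  2.41] upper tip [545. -79.  98.]
```

Emit:
play_rows(
  moves=[
    [[-0.07,-0.15,0],0,-1],
    [[-0.14,-0.3,0],0,-1],
    [[-0.21,-0.45,0],0,-1],
    [[-0.28,-0.6,-0.05],0,-1],
    [[-0.283,-0.61,-0.15],0,-1],
    [[-0.283,-0.61,-0.22],0,-1],
    [[-0.283,-0.61,-0.22],0,-1],
  ],
)

```text
clock: 40.35
position: [483.9, -272.1, 210.9]
ee_rot: [0.933, 0.072, 0.053, -0.349]
contact_force: [-0.6, 0.3, 1.2]
gripper_width: 85.5
```

```bash
python3 look.py w8; python3 -c "
from h import *
s=arm.read_state();print(s['gripper_width'])"
```

```text
40.35 [-0.43   0.567 -0.069 -0.695 -1.307  2.473] [ 483.9 -272.1  210.9] zaxis [ 0.048  0.658 -0.751] F [-0.6  0.3  1.2]
head,tilt,roll [ 85.8  41.3 -13. ]
tip local [-94.3  74.7  81. ]
85.33864486528385
```

View pics/w8.png

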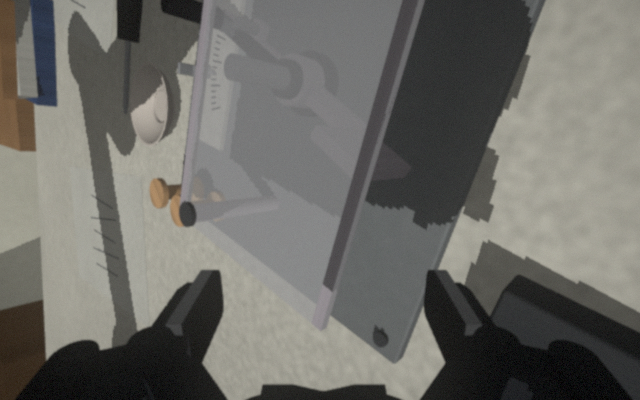

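Emit:
play_rows(
  moves=[
    [[0.004,0.05,-0.02],0,-1],
    [[0.009,0.1,-0.04],0,-1],
    [[0.013,0.145,-0.06],0,-1],
    [[0.017,0.184,-0.082],0,-1],
    [[0.017,0.184,-0.082],0,-1],
  ],
)

```text
clock: 41.02
position: [489.5, -215.9, 187.2]
ee_rot: [0.933, 0.074, 0.053, -0.348]
contact_force: [-0.2, 0.2, 0.1]
gripper_width: 85.3
```

```bash
cat > lk2.py <<'E'
from pj import *
import sys
s=S();R=Ro.from_quat(s['ee_rot']);ps=XW[2]
for y in (49.75,-49.75):
    t=s['position']+R.apply([0,y,160]);d=t[:2]-XW[:2];print('finger tip local',np.round([d[0]*np.cos(ps)+d[1]*np.sin(ps),-d[0]*np.sin(ps)+d[1]*np.cos(ps),t[2]],1))
n=sys.argv[1];p=shot('wrist',n+'.png');pickle.dump(dict(p),open(n+'.pkl','wb'))
E
python3 lk2.py w9
```

```text
41.02 [-0.344  0.569 -0.135 -0.746 -1.211  2.47 ] [ 489.5 -215.9  187.2] zaxis [ 0.047  0.658 -0.752] F [-0.2  0.2  0.1]
head,tilt,roll [ 85.9  41.3 -13.2]
finger tip local [-82.8  62.   34.9]
finger tip local [-10.3  85.7  98.8]
```

View pics/w9.png

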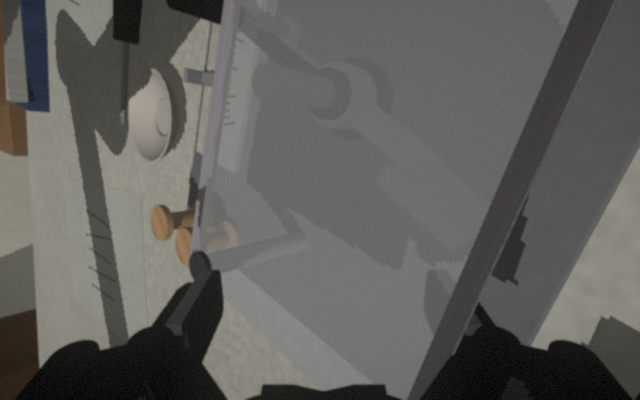

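Emit:
play_rows(
  moves=[
    [[0.03,-0.003,0],0,-1],
    [[0.055,-0.005,0],0,-1],
    [[0.075,-0.007,0],0,-1],
    [[0.095,-0.008,0],0,-1],
    [[0.11,-0.009,0],0,-1],
    [[0.123,-0.01,0],0,-1],
    [[0.123,-0.01,0],0,-1],
  ],
)

```text
clock: 41.95
position: [526.3, -219.8, 187.2]
ee_rot: [0.933, 0.073, 0.053, -0.348]
contact_force: [-4.3, -3.2, 0.2]
gripper_width: 85.4
```

```bash
python3 lk2.py w10;python3 - <<'E'
from pj import *
a=cv2.imread('pics/w10.png')[0:200,160:460];a=cv2.convertScaleAbs(a,alpha=1.8,beta=0);cv2.imwrite('pics/w10z.png',cv2.resize(a,None,fx=2.6,fy=2.6,interpolation=cv2.INTER_CUBIC))
p=pickle.load(open('w10.pkl','rb'))
for d in (0,.1,.2,.3,.4,.437): print(d,'line',zz(p,P(112,d,16),[160,0],2.6),'ptr',zz(p,P(116,d,28),[160,0],2.6),zz(p,P(90,d,28),[160,0],2.6),'drag',zz(p,P(110,d,39),[160,0],2.6),'knob',zz(p,P(85,d,80),[160,0],2.6),'pad end top',zz(p,P(-95,d,68),[160,0],2.6))
E
```

```text
41.95 [-0.328  0.608 -0.052 -0.741 -1.235  2.427] [ 526.3 -219.8  187.2] zaxis [ 0.047  0.657 -0.752] F [-4.3 -3.2  0.2]
head,tilt,roll [ 85.9  41.2 -13.1]
finger tip local [-83.7  25.   34.9]
finger tip local [-11.1  48.6  98.7]
0 line [[195.0, 177.0]] ptr [[150.0, 161.0]] [[200.0, 212.0]] drag [[123.0, 164.0]] knob [[4.0, 184.0]] pad end top [[666.0, 883.0]]
0.1 line [[183.0, 216.0]] ptr [[137.0, 202.0]] [[189.0, 244.0]] drag [[112.0, 205.0]] knob [[-5.0, 222.0]] pad end top [[707.0, 838.0]]
0.2 line [[173.0, 254.0]] ptr [[128.0, 244.0]] [[180.0, 278.0]] drag [[102.0, 246.0]] knob [[-12.0, 261.0]] pad end top [[745.0, 784.0]]
0.3 line [[165.0, 293.0]] ptr [[120.0, 285.0]] [[173.0, 311.0]] drag [[96.0, 287.0]] knob [[-16.0, 299.0]] pad end top [[778.0, 721.0]]
0.4 line [[160.0, 331.0]] ptr [[116.0, 326.0]] [[169.0, 345.0]] drag [[91.0, 328.0]] knob [[-19.0, 338.0]] pad end top [[806.0, 650.0]]
0.437 line [[159.0, 346.0]] ptr [[114.0, 341.0]] [[168.0, 357.0]] drag [[90.0, 343.0]] knob [[-20.0, 352.0]] pad end top [[814.0, 622.0]]
```

View pics/w10z.png

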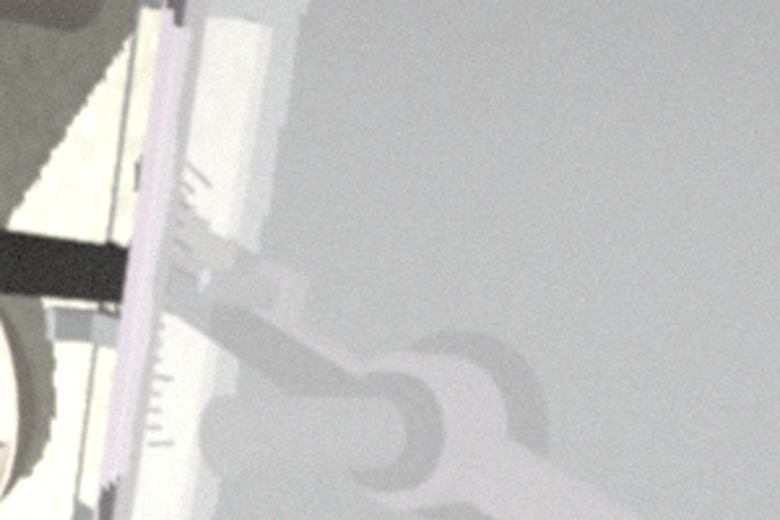

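View pics/w10.png

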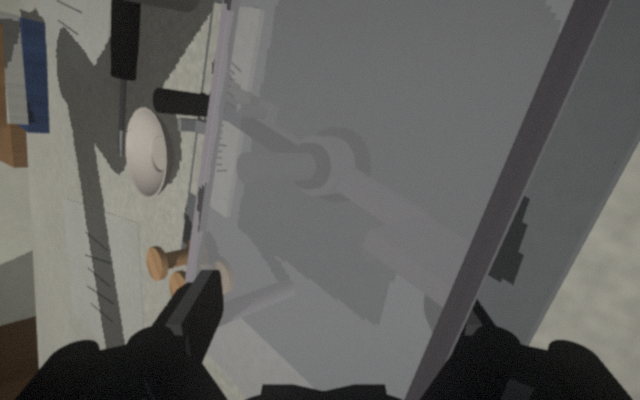

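Emit:
play_rows(
  moves=[
    [[0.014,-0.001,0],0,-1],
    [[0.028,-0.002,0],0,-1],
    [[0.042,-0.004,0],0,-1],
    [[0.054,-0.005,0],0,-1],
    [[0.058,-0.005,0],0,-1],
    [[0.058,-0.005,0],0,-1],
  ],
)

```text
clock: 42.75
position: [543.2, -221.5, 187.1]
ee_rot: [0.933, 0.073, 0.052, -0.348]
contact_force: [-5.3, -3.8, 1.5]
gripper_width: 85.4
```

```bash
cat > z.py <<'E'
from pj import *
import sys
n=sys.argv[1]
a=cv2.imread('pics/%s.png'%n)[50:190,130:330];a=cv2.convertScaleAbs(a,alpha=1.8,beta=0);cv2.imwrite('pics/%sz.png'%n,cv2.resize(a,None,fx=4,fy=4,interpolation=cv2.INTER_CUBIC))
p=pickle.load(open(n+'.pkl','rb'))
for d in (0,.3,.35,.4,.437,.46): print(d,'line',zz(p,P(112,d,16),[130,50],4),'ptr',zz(p,P(116,d,28),[130,50],4),zz(p,P(90,d,28),[130,50],4),'knobtop',zz(p,P(85,d,80),[130,50],4),'clip out',zz(p,P(146,d,34),[130,50],4))
print('40',zz(p,P(112,np.radians(40),16),[130,50],4))
E
python3 lk2.py w11; python3 z.py w11
```

```text
42.75 [-0.321  0.626 -0.012 -0.738 -1.248  2.407] [ 543.2 -221.5  187.1] zaxis [ 0.046  0.657 -0.752] F [-5.3 -3.8  1.5]
head,tilt,roll [ 86.   41.2 -13. ]
finger tip local [-83.9   8.3  34.8]
finger tip local [-11.3  31.8  98.7]
0 line [[405.0, 168.0]] ptr [[336.0, 147.0]] [[410.0, 227.0]] knobtop [[113.0, 208.0]] clip out [[227.0, 56.0]]
0.3 line [[360.0, 337.0]] ptr [[292.0, 328.0]] [[372.0, 372.0]] knobtop [[84.0, 375.0]] clip out [[182.0, 280.0]]
0.35 line [[356.0, 366.0]] ptr [[288.0, 358.0]] [[368.0, 397.0]] knobtop [[82.0, 403.0]] clip out [[178.0, 317.0]]
0.4 line [[353.0, 394.0]] ptr [[285.0, 389.0]] [[365.0, 422.0]] knobtop [[80.0, 431.0]] clip out [[175.0, 354.0]]
0.437 line [[351.0, 416.0]] ptr [[284.0, 411.0]] [[363.0, 440.0]] knobtop [[80.0, 452.0]] clip out [[174.0, 381.0]]
0.46 line [[350.0, 429.0]] ptr [[283.0, 425.0]] [[362.0, 452.0]] knobtop [[79.0, 465.0]] clip out [[173.0, 398.0]]
40 [[351.0, 564.0]]
```

View pics/w11z.png

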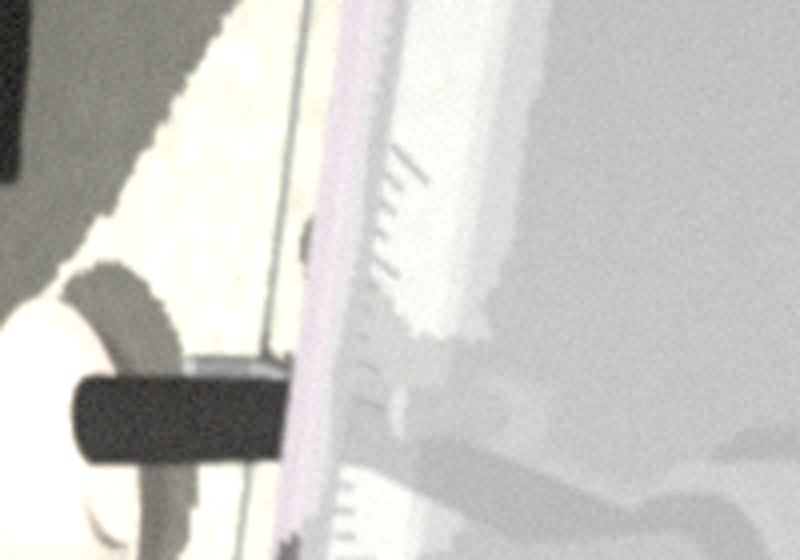

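Emit:
play_rows(
  moves=[
    [[0.007,-0.001,0],0,-1],
    [[0.014,-0.001,0],0,-1],
    [[0.014,-0.001,0],0,-1],
  ],
)

```text
clock: 43.18
position: [546.7, -221.8, 187.1]
ee_rot: [0.933, 0.073, 0.051, -0.349]
contact_force: [-4.8, -2.8, 1.5]
gripper_width: 85.5
```

```bash
python3 lk2.py w12; python3 z.py w12; python3 -c "
from h import *
import pickle
p=shot('top','t12.png');q=shot('scene','s12.png')
a=cv2.imread('pics/top0.png')[150:230,270:330];b=cv2.imread('pics/t12.png')[150:230,270:330]
cv2.imwrite('pics/t12z.png',cv2.resize(np.hstack([a,b]),None,fx=6,fy=6,interpolation=cv2.INTER_CUBIC))
"
```

```text
43.17 [-0.319  0.63  -0.004 -0.737 -1.253  2.402] [ 546.7 -221.8  187.1] zaxis [ 0.044  0.658 -0.752] F [-4.8 -2.8  1.5]
head,tilt,roll [ 86.1  41.3 -12.8]
finger tip local [-83.8   5.1  34.8]
finger tip local [-11.3  28.5  98.8]
0 line [[402.0, 185.0]] ptr [[334.0, 165.0]] [[408.0, 246.0]] knobtop [[112.0, 232.0]] clip out [[225.0, 74.0]]
0.3 line [[359.0, 353.0]] ptr [[291.0, 345.0]] [[370.0, 390.0]] knobtop [[83.0, 396.0]] clip out [[181.0, 296.0]]
0.35 line [[355.0, 382.0]] ptr [[287.0, 375.0]] [[366.0, 414.0]] knobtop [[81.0, 424.0]] clip out [[177.0, 333.0]]
0.4 line [[351.0, 410.0]] ptr [[284.0, 405.0]] [[363.0, 439.0]] knobtop [[79.0, 452.0]] clip out [[175.0, 370.0]]
0.437 line [[350.0, 431.0]] ptr [[283.0, 427.0]] [[362.0, 457.0]] knobtop [[79.0, 473.0]] clip out [[173.0, 397.0]]
0.46 line [[349.0, 444.0]] ptr [[282.0, 441.0]] [[361.0, 469.0]] knobtop [[78.0, 486.0]] clip out [[173.0, 413.0]]
40 [[350.0, 579.0]]
```

View pics/w12z.png

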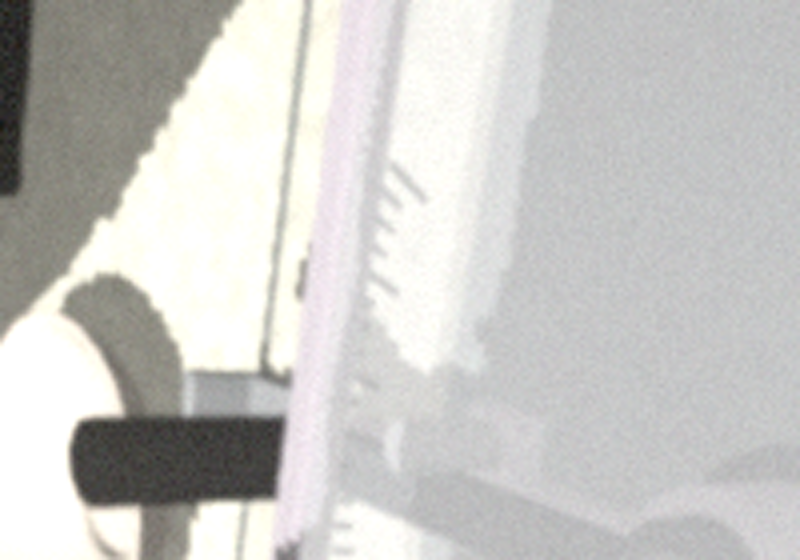

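View pics/t12z.png

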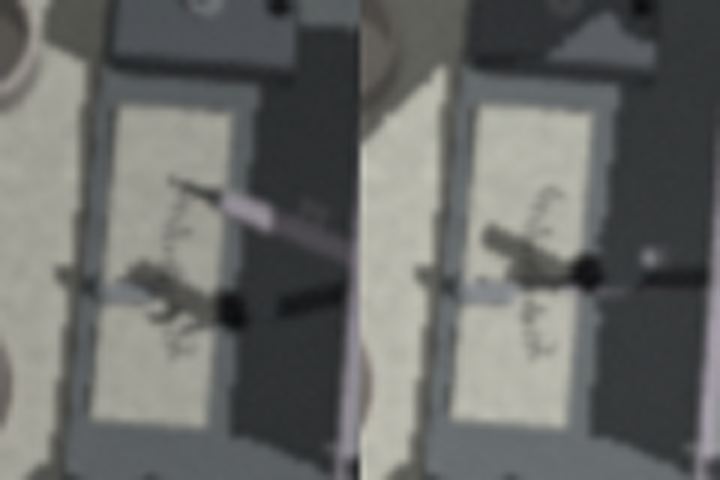

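Emit:
play_rows(
  moves=[
    [[0.004,0,0],0,-1],
    [[0.004,0,0],0,-1],
    [[0.004,0,0],0,-1],
  ],
)

```text
clock: 43.7
position: [547.2, -221.9, 187.1]
ee_rot: [0.933, 0.073, 0.05, -0.349]
contact_force: [-5.2, -3.4, 0.8]
gripper_width: 85.5
```

```bash
python3 lk2.py w13; python3 z.py w13
```

```text
43.7 [-3.190e-01  6.310e-01 -2.000e-03 -7.370e-01 -1.255e+00  2.400e+00] [ 547.2 -221.9  187.1] zaxis [ 0.043  0.658 -0.751] F [-5.2 -3.4  0.8]
head,tilt,roll [ 86.3  41.3 -12.7]
finger tip local [-83.8   4.9  34.8]
finger tip local [-11.3  28.2  98.9]
0 line [[403.0, 185.0]] ptr [[334.0, 165.0]] [[408.0, 246.0]] knobtop [[112.0, 233.0]] clip out [[226.0, 74.0]]
0.3 line [[359.0, 353.0]] ptr [[292.0, 345.0]] [[370.0, 390.0]] knobtop [[84.0, 397.0]] clip out [[182.0, 296.0]]
0.35 line [[355.0, 382.0]] ptr [[288.0, 375.0]] [[367.0, 415.0]] knobtop [[82.0, 425.0]] clip out [[178.0, 333.0]]
0.4 line [[352.0, 410.0]] ptr [[285.0, 405.0]] [[364.0, 439.0]] knobtop [[80.0, 453.0]] clip out [[175.0, 370.0]]
0.437 line [[350.0, 431.0]] ptr [[283.0, 427.0]] [[362.0, 457.0]] knobtop [[79.0, 474.0]] clip out [[174.0, 397.0]]
0.46 line [[349.0, 444.0]] ptr [[282.0, 441.0]] [[361.0, 469.0]] knobtop [[79.0, 486.0]] clip out [[173.0, 413.0]]
40 [[350.0, 579.0]]
```

View pics/w13z.png

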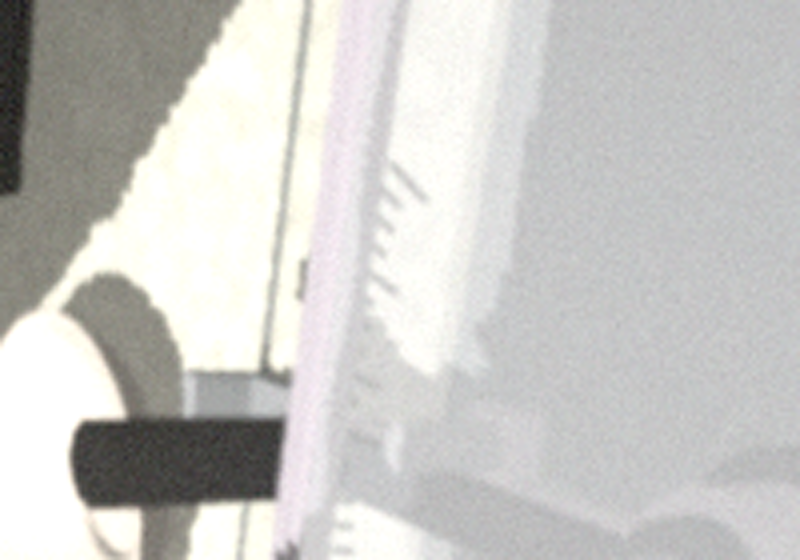

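Emit:
play_rows(
  moves=[
    [[0.006,-0.001,0],0,-1],
    [[0.006,-0.001,0],0,-1],
    [[0.006,-0.001,0],0,-1],
    [[0.006,-0.001,0],0,-1],
    [[0.006,-0.001,0],0,-1],
    [[0.006,-0.001,0],0,-1],
    [[0.006,-0.001,0],0,-1],
    [[0.006,-0.001,0],0,-1],
    [[0.006,-0.001,0],0,-1],
    [[0.006,-0.001,0],0,-1],
    [[0.006,-0.001,0],0,-1],
    [[0.006,-0.001,0],0,-1],
  ],
)

```text
clock: 45.25
position: [548.3, -222.1, 187.0]
ee_rot: [0.933, 0.073, 0.049, -0.349]
contact_force: [-4.8, -2.5, 1.2]
gripper_width: 85.7
```

```bash
python3 lk2.py w14; python3 z.py w14
```

```text
45.25 [-3.190e-01  6.330e-01  1.000e-03 -7.360e-01 -1.258e+00  2.398e+00] [ 548.3 -222.1  187. ] zaxis [ 0.04   0.659 -0.751] F [-4.8 -2.5  1.2]
head,tilt,roll [ 86.5  41.3 -12.5]
finger tip local [-83.8   4.2  34.8]
finger tip local [-11.4  27.5  99. ]
0 line [[403.0, 188.0]] ptr [[334.0, 168.0]] [[408.0, 250.0]] knobtop [[112.0, 238.0]] clip out [[226.0, 77.0]]
0.3 line [[360.0, 356.0]] ptr [[292.0, 348.0]] [[371.0, 393.0]] knobtop [[84.0, 401.0]] clip out [[183.0, 299.0]]
0.35 line [[356.0, 384.0]] ptr [[288.0, 378.0]] [[367.0, 418.0]] knobtop [[82.0, 429.0]] clip out [[179.0, 336.0]]
0.4 line [[353.0, 413.0]] ptr [[285.0, 408.0]] [[364.0, 442.0]] knobtop [[81.0, 457.0]] clip out [[176.0, 372.0]]
0.437 line [[351.0, 434.0]] ptr [[284.0, 430.0]] [[363.0, 460.0]] knobtop [[80.0, 478.0]] clip out [[175.0, 399.0]]
0.46 line [[350.0, 447.0]] ptr [[283.0, 444.0]] [[362.0, 472.0]] knobtop [[80.0, 490.0]] clip out [[174.0, 416.0]]
40 [[351.0, 581.0]]
```

View pics/w14z.png

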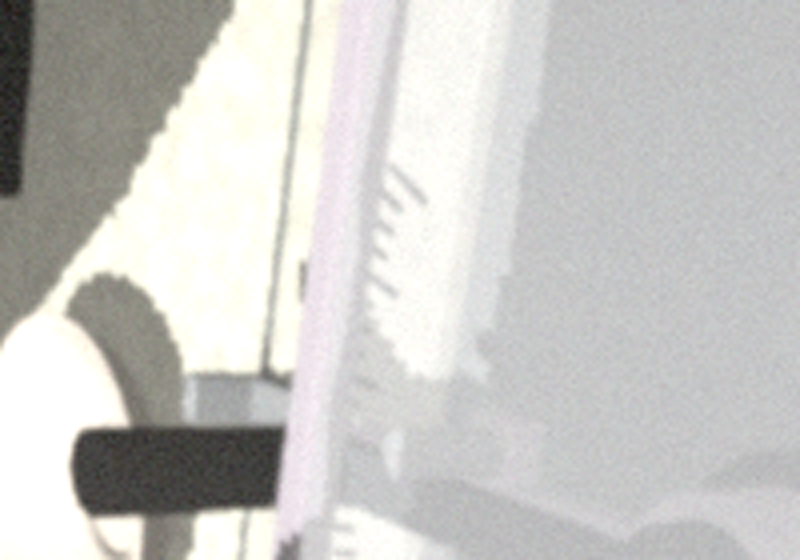

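Emit:
play_rows(
  moves=[
    [[-0.009,0.001,0],0,-1],
    [[-0.02,0.002,0],0,-1],
    [[-0.031,0.003,0],0,-1],
    [[-0.042,0.004,0],0,-1],
    [[-0.053,0.005,0],0,-1],
    [[-0.064,0.005,0],0,-1],
    [[-0.075,0.006,0],0,-1],
    [[-0.086,0.007,0],0,-1],
    [[-0.097,0.008,0],0,-1],
    [[-0.108,0.009,0],0,-1],
    [[-0.118,0.01,0],0,-1],
    [[-0.126,0.011,0],0,-1],
  ],
)

```text
clock: 46.8
position: [510.4, -218.9, 187.2]
ee_rot: [0.933, 0.073, 0.049, -0.349]
contact_force: [-1.6, 1.6, -0.5]
gripper_width: 85.3
```

Emit:
play_rows(
  moves=[
    [[-0.008,0.001,0],0,-1],
    [[-0.016,0.001,0],0,-1],
    [[-0.024,0.002,0],0,-1],
    [[-0.034,0.003,0],0,-1],
    [[-0.05,0.004,0],0,-1],
    [[-0.06,0.005,0],0,-1],
  ],
)

```text
clock: 47.55
position: [492.1, -217.4, 187.2]
ee_rot: [0.933, 0.073, 0.049, -0.349]
contact_force: [0.1, -0.8, -0.1]
gripper_width: 85.3
```

```bash
python3 lk2.py w15; python3 z.py w15
```

```text
47.55 [-0.344  0.574 -0.127 -0.742 -1.219  2.462] [ 492.1 -217.4  187.2] zaxis [ 0.041  0.659 -0.751] F [ 0.1 -0.8 -0.1]
head,tilt,roll [ 86.4  41.3 -12.5]
finger tip local [-84.   60.5  34.9]
finger tip local [-11.5  83.8  99.1]
0 line [[452.0, -150.0]] ptr [[379.0, -182.0]] [[462.0, -112.0]] knobtop [[148.0, -209.0]] clip out [[261.0, -267.0]]
0.3 line [[403.0, 49.0]] ptr [[331.0, 31.0]] [[419.0, 60.0]] knobtop [[116.0, -5.0]] clip out [[212.0, -6.0]]
0.35 line [[398.0, 81.0]] ptr [[327.0, 66.0]] [[414.0, 89.0]] knobtop [[113.0, 29.0]] clip out [[208.0, 36.0]]
0.4 line [[395.0, 114.0]] ptr [[324.0, 101.0]] [[411.0, 117.0]] knobtop [[111.0, 62.0]] clip out [[205.0, 78.0]]
0.437 line [[393.0, 138.0]] ptr [[322.0, 126.0]] [[409.0, 138.0]] knobtop [[110.0, 86.0]] clip out [[203.0, 108.0]]
0.46 line [[392.0, 152.0]] ptr [[321.0, 142.0]] [[408.0, 151.0]] knobtop [[110.0, 101.0]] clip out [[203.0, 127.0]]
40 [[392.0, 301.0]]
```

View pics/w15.png

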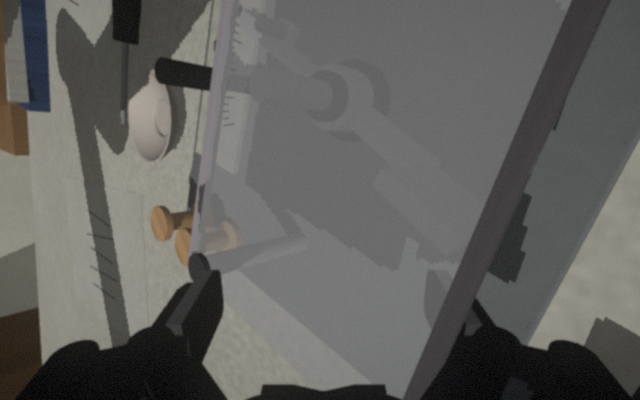

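Emit:
play_rows(
  moves=[
    [[-0.004,-0.05,0.02],0,-1],
    [[-0.009,-0.1,0.045],0,-1],
    [[-0.013,-0.15,0.07],0,-1],
    [[-0.017,-0.2,0.09],0,-1],
    [[-0.02,-0.25,0.15],0,-1],
    [[-0.02,-0.25,0.3],0,-1],
    [[-0.02,-0.2,0.45],0,-1],
  ],
)

```text
clock: 48.48
position: [485.5, -278.8, 323.1]
ee_rot: [0.933, 0.072, 0.049, -0.349]
contact_force: [0.4, -1.0, 0.6]
gripper_width: 85.5
```

Emit:
play_rows(
  moves=[
    [[0.02,0.15,0.0],0,-1],
    [[0.05,0.3,0.0],0,-1],
    [[0.08,0.45,0.0],0,-1],
    [[0.1,0.55,0.0],0,-1],
    [[0.1,0.55,0.0],0,-1],
  ],
)

```text
clock: 49.1
position: [515.7, -112.7, 323.7]
ee_rot: [0.933, 0.073, 0.049, -0.349]
contact_force: [0.1, -1.2, 0.1]
gripper_width: 85.9
```

```bash
python3 lk2.py w16; python3 -c "
from h import *
shot('top','t16.png')"
```

```text
49.1 [-0.148  0.352 -0.075 -0.749 -1.309  2.14 ] [ 515.7 -112.7  323.7] zaxis [ 0.04   0.659 -0.751] F [ 0.1 -1.2  0.1]
head,tilt,roll [ 86.5  41.3 -12.5]
finger tip local [ 22.4  46.  171.5]
finger tip local [ 94.9  69.3 235.6]
```

View pics/w16.png

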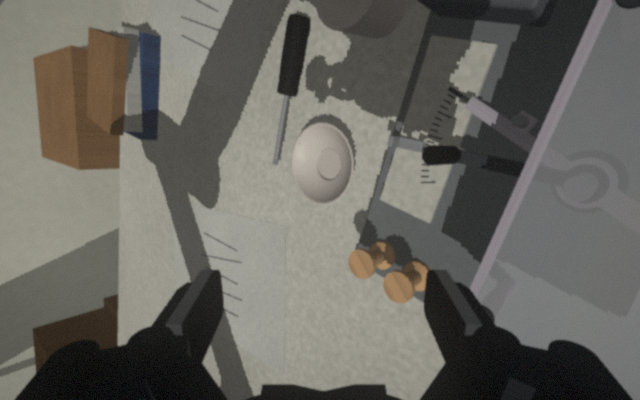

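View pics/t16.png

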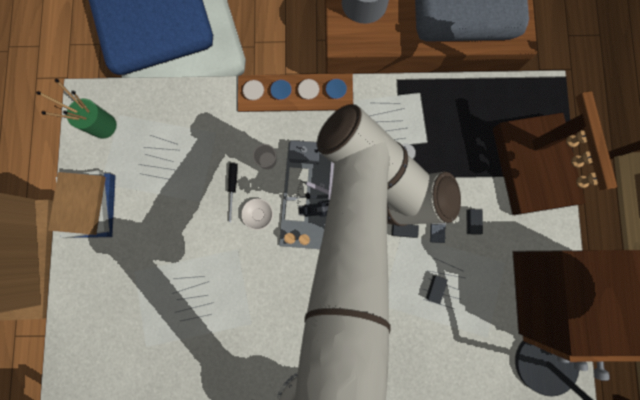

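Run:
```python
from pj import *
a=cv2.imread('pics/w16.png')[70:210,370:530];a=cv2.convertScaleAbs(a,alpha=1.5,beta=15);cv2.imwrite('pics/w16z.png',cv2.resize(a,None,fx=4.2,fy=4.2,interpolation=cv2.INTER_CUBIC))
p=pickle.load(open('w16.pkl','rb'))
o=[370,70];k=4.2
for d in (0,.4,.437,.48): print(d,'line',zz(p,P(112,d,16),o,k),'drag tip',zz(p,P(110,d,39),o,k),'knob top',zz(p,P(85,d,80),o,k),'nose',zz(p,P(112.5,d,18),o,k),'base',zz(p,P(85,d,40),o,k))
for dg in (10,20,30,40): print(dg,zz(p,P(112,np.radians(dg),16),o,k))
```

```text
0 line [[364.0, 98.0]] drag tip [[327.0, 88.0]] knob top [[351.0, 140.0]] nose [[359.0, 96.0]] base [[436.0, 164.0]]
0.4 line [[262.0, 312.0]] drag tip [[222.0, 312.0]] knob top [[253.0, 343.0]] nose [[256.0, 311.0]] base [[345.0, 343.0]]
0.437 line [[257.0, 332.0]] drag tip [[217.0, 333.0]] knob top [[249.0, 362.0]] nose [[251.0, 331.0]] base [[340.0, 360.0]]
0.48 line [[252.0, 355.0]] drag tip [[212.0, 358.0]] knob top [[244.0, 384.0]] nose [[246.0, 355.0]] base [[336.0, 380.0]]
10 [[309.0, 190.0]]
20 [[270.0, 284.0]]
30 [[248.0, 379.0]]
40 [[242.0, 473.0]]
```

View pics/w16z.png

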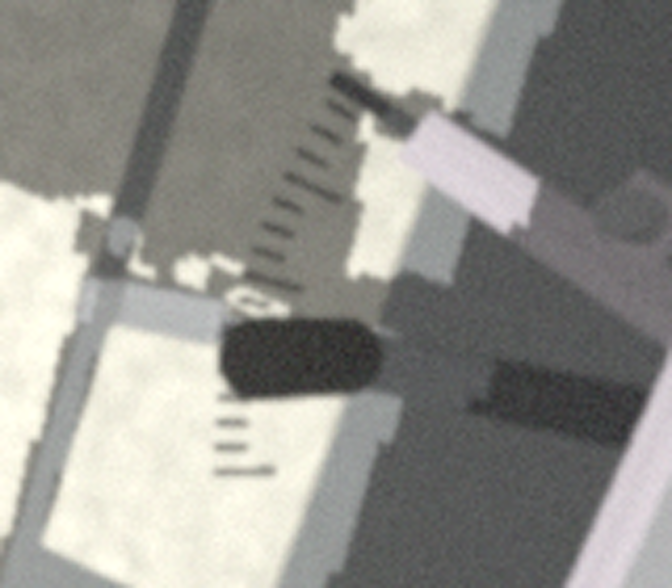

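```bash
python3 -c "
from h import *
print(arm.job_done()); S()"
```

```text
the job is handed in; nothing more can be done
None
the job is handed in; nothing more can be done
```

The job is handed in at about 49 s of the 67 s allowed. My last pictures show the drag hand standing at the clip and the arm back at rest. I got no verdict from the system.

**What I did**
- **Tilt:** the moves only allow shifts and a turn about z. I tilted the tool to about 41° by pulling repeatedly at the edge of the arm's reach.
- **Drag hand:** I pushed the knob down the scale until it met its stop at about 8 N. The picture showed it over the resting pointer.
- **Paddle push:** I pushed the paddle with one finger of the open gripper under the guard and the other above it. The hint was to use shut fingers, but I judged the knuckles would hit the guard edge.
- **Hold:** the pointer stood at about 0.43 rad for 1.4 s. The clip reads about 0.437 rad (25° on the scale).
- **Return:** I eased the arm back at roughly 25–30 mm/s, with the finger following the paddle until it came to rest.

**Last checks**
- The knob reads about 0.43–0.435 rad, which is well within one scale division of the clip.
- The clip looked unmoved, and the arm is back at rest.
- The gripper was well above everything, with no measurable contact force.

**What went wrong on the way**
- The first tilted pose ran into joint limits and had to be redone, which cost time.
- The arm also dropped suddenly three times at full stretch. Twice the fingertips came close to the table, with up to about 21 N on the wrist. This happened over open table to the robot's left, and I saw nothing disturbed.
- I did not measure the other objects again at the end. I only saw them standing in place in the last pictures, and the arm hid part of the winder in the top view.

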